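Ready the hanging moxa rail

TASK

Get the moxa station ready for the next session: lay all the brown pressed discs flat, one on another, in one neat stack centred on the round dark steel plate, and hang every wooden burner by its hook on the rail, putting it on at the open part and sliding it along under the guard bar until the whole burner is past the white mark. Only when all of that is done, push the lock slide in front of the rail all the way to its end stop on the right. Leave the other things on the table where they are.

Things in the scene. Friction and masses are not known exactly. Their poses are not given: they have to be found in the camera images.
- frame: Fixed frame: pale wooden base board (70 x 520 x 10 mm), white square posts (16 mm wide, 210 mm tall) at local y = +250 and -250 mm, and between them a round steel rail (12 mm diameter) along local y, its axis at x = 0, 180 mm above the table. Origin: on the table under the rail's middle; x away from the robot, y left along the rail, z up. Place and yaw (up to 0.07 rad) vary.
- guard (a point): Free end of the guard bar (frame y = +20 mm), middle of its underside, 202 mm above the table (16 mm over the rail's top). The bar, aluminium, 16 mm wide in x and 8 mm thick, runs straight over the rail from here to the post at y = -250 mm; a hook slides under it but can be put on only at the open rail, y = +30 to +230 mm.
- mark (a point): The white mark, on the rail's axis at frame y = -30 mm: a 6 mm white band round rail and guard bar and a white line across the base board. Axes as the frame's. Past the mark means between it and the post at -y (to the right), where there is room for three burners side by side.
- lock (a joint): Lock slide position in m: 0 at its start stop, 0.080 at its end stop; starts from 0 to 0.02 and grows as the grip moves towards the frame's -y (to the right seen from the robot). Friction about 1.5 N; stays where it is left.
- lock_top (a point): Centre of the top of the lock slide's black grip (28 mm in x, 20 mm in y, 40 mm tall, top 54.5 mm above the table). It runs along the frame's y in a low aluminium track (40 x 130 x 14 mm) that lies 110 mm on the robot's side of the rail, centred at frame y = -150 mm. This point's x and y axes are turned half a turn from the frame's.
- plate: Fixed round dark steel plate, 130 mm diameter, flat, top 4 mm above the table. Origin: centre of its underside, on the table.
- burner_1: Wooden moxa burner, 0.11 to 0.2 kg, may be absent: cup 56 mm in diameter, 45 mm tall (centre at local x = +4 mm), over it a hook of steel strip, 16 mm wide in y. Stands upright on the table, yaw within 0.5 rad. The strip rises at local x = -18.5 mm (robot's side) to 170 mm height and carries the hook and grip. Origin: on the underside, below the hook; z up.
- burner_1_hook (a point): Rail seat of that burner's hook, 110 mm above its origin: the rail's axis lies here when it hangs. The hook is a 3 mm thick roof over this point, from the strip at x = -18.5 mm to a leg at x = +18.5 mm that ends 92 mm above the origin. The rail enters from +x, between cup top (45 mm) and leg end (92 mm); then lower the burner until the roof sits on the rail.
- burner_1_grip (a point): Centre of that burner's wooden grip block at the head of the strip: 20 mm in x, 16 mm in y, 42 mm tall, at local x = -30, y = 0, z = 149 mm of the burner. To be taken from above, fingers closing along the burner's y.
- burner_2: Wooden moxa burner, 0.11 to 0.2 kg, may be absent: cup 56 mm in diameter, 45 mm tall (centre at local x = +4 mm), over it a hook of steel strip, 16 mm wide in y. Stands upright on the table, yaw within 0.5 rad. The strip rises at local x = -18.5 mm (robot's side) to 170 mm height and carries the hook and grip. Origin: on the underside, below the hook; z up.
- burner_2_hook (a point): Rail seat of that burner's hook, 110 mm above its origin: the rail's axis lies here when it hangs. The hook is a 3 mm thick roof over this point, from the strip at x = -18.5 mm to a leg at x = +18.5 mm that ends 92 mm above the origin. The rail enters from +x, between cup top (45 mm) and leg end (92 mm); then lower the burner until the roof sits on the rail.
- burner_2_grip (a point): Centre of that burner's wooden grip block at the head of the strip: 20 mm in x, 16 mm in y, 42 mm tall, at local x = -30, y = 0, z = 149 mm of the burner. To be taken from above, fingers closing along the burner's y.
- burner_3: Wooden moxa burner, 0.11 to 0.2 kg, may be absent: cup 56 mm in diameter, 45 mm tall (centre at local x = +4 mm), over it a hook of steel strip, 16 mm wide in y. Stands upright on the table, yaw within 0.5 rad. The strip rises at local x = -18.5 mm (robot's side) to 170 mm height and carries the hook and grip. Origin: on the underside, below the hook; z up.
- burner_3_hook (a point): Rail seat of that burner's hook, 110 mm above its origin: the rail's axis lies here when it hangs. The hook is a 3 mm thick roof over this point, from the strip at x = -18.5 mm to a leg at x = +18.5 mm that ends 92 mm above the origin. The rail enters from +x, between cup top (45 mm) and leg end (92 mm); then lower the burner until the roof sits on the rail.
- burner_3_grip (a point): Centre of that burner's wooden grip block at the head of the strip: 20 mm in x, 16 mm in y, 42 mm tall, at local x = -30, y = 0, z = 149 mm of the burner. To be taken from above, fingers closing along the burner's y.
- disc_1: Pressed moxa disc, brown, 52 mm diameter, 12 mm thick, about 30 g, may be absent; starts flat on the table to the right. Origin: centre of its underside. Can be taken across its diameter from above.
- disc_2: Pressed moxa disc, brown, 52 mm diameter, 12 mm thick, about 30 g, may be absent; starts flat on the table to the right. Origin: centre of its underside. Can be taken across its diameter from above.
- disc_3: Pressed moxa disc, brown, 52 mm diameter, 12 mm thick, about 30 g, may be absent; starts flat on the table to the right. Origin: centre of its underside. Can be taken across its diameter from above.
- disc_4: Pressed moxa disc, brown, 52 mm diameter, 12 mm thick, about 30 g, may be absent; starts flat on the table to the right. Origin: centre of its underside. Can be taken across its diameter from above.
- mould: Bystander, to be left alone: wooden mould block with four holes, 40 x 150 x 28 mm. Origin: centre of its underside.
- pestle: Bystander, to be left alone: turned wooden pestle, 160 mm long, lying. Origin: centre of its underside.
- awl: Bystander, to be left alone: small awl with a red handle, 120 mm. Origin: centre of its underside.
- tweezers: Bystander, to be left alone: steel tweezers, 110 mm. Origin: centre of its underside.
- jar: Bystander, to be left alone: amber jar, 60 mm diameter, 60 mm tall. Origin: centre of its underside.
Not all that is in view belongs to the job. What is shaped like the disc_2 but green is not meant.

How it is judged:
By the outcome, as a careful person would: the job done as asked, in the order asked, and still so for the second after the job is handed in, with the robot touching nothing.
Of burner_1, burner_2, burner_3 only 2 to 3 are there at a start; the rules pass over those that are not, and their reading is None.
Of disc_1, disc_2, disc_3, disc_4 only 3 to 4 are there at a start; the rules pass over those that are not, and their reading is None.
At some moment in a run one of disc_1, disc_2, disc_3, disc_4 may be knocked a few centimetres aside while the robot is not near it.
It also fails if it takes over 210 s, if anything falls off the work surface, if the arm or the gripper's body presses on something with over 40 N, if the wrist force passes 120 N, or if a joint passes its speed limit or range.

ROBOT

A 7-joint arm with a two-finger parallel gripper is mounted at the origin on the work surface. World frame = base frame: x ahead of the robot, y to its left, z up, the work surface at z = 0. Lengths are in m, angles in rad, forces in N, time in s.
With the tool pointing down it reaches from about 0.425 to 0.875 m from the base axis. Payload 4.7 kg.
Tool frame: the origin (TCP) lies midway between the tips of the shut fingers; the grasp point (between the pads) lies 19 mm behind it (ctrl.grip_depth is the distance from the TCP to the grasp point, in m); z points along the fingers, y is the direction in which the jaws open and shut (so a half turn about z gives the same grasp; the last joint's range is limited). The gripper opens to 87 mm and grips with 3 to 60 N. Pads are 19 mm wide; open, the fingers measure 117 mm over their backs; the gripper's body (75 mm by 190 mm) begins 51 mm behind the grasp point.
Start: joints at [-1.229, 0.321, -0.07, 1.45, 0.023, 1.371, -0.057], TCP at [0.209, 0.615, 0.223] pointing down, gripper open.
Joint ranges: [-2.86, 2.86], [-0.3, 2.09], [-1.38, 1.24], [0.06, 2.45], [-1.56, 4.7], [0.09, 2.05], [-2.69, 2.69]. Speed limits (rad/s): [2.57, 2.57, 3.14, 3.14, 3.14, 3.14, 3.14].

INTERFACE

Orientations are given as a rotation vector (axis times angle).
In Python, from bench import ctrl gives the robot as it stands. The module is installed in compiled form; this text tells all that it offers.
- The arm moves only by the shell command python3 -m inch 'ROWS' [FORCE]. ROWS is JSON, a list of rows, each a list of 5 numbers: the opening, from -1 (shut) to 1 (fully open), so that 0 is half open, then the shift along the tool's x, y, z in mm, then the turn about the tool's z in rad. In form: [[fingers, tx, ty, tz, twist], ...]. A call has 1 to 5 rows; each row shifts and turns the pose as measured when the row begins, along the tool's axes as they then stand; what a row does not reach is not made up. A row lasts 1/8 s, in which the tool goes at most 62.5 mm and 10.7 degrees, less where a joint would pass 70% of its speed; a pose out of reach is approached as far as the arm can. A call is refused whole if a number of a shift passes 62.5 or a number of a turn 0.188, either way. A call with a gripper value outside its range is refused whole. The fingers move at their own pace and stop on an object; FORCE is the grip in N (left out, the last holds). Time passes only in rows, so rows that do not move let the fingers close. It gives the time, the measured TCP pose, the force and the opening at its end, in the units of the state.
- ctrl.get_state(): the state, without advancing time (a new reading comes with each control period).
- ctrl.get_image(name): name is "scene" or "top" or "wrist"; returns a dict with "color" (480x640x3 uint8, red, green, blue), "range_z" (480x640 float32, m along the optical axis (not along the pixel's ray), 0 where there is no reading), "K" (3x3 intrinsics, pixels), "distortion" ([k1, k2, p1, p2, k3] as OpenCV has them; the pictures are not rectified), "R" (3x3) and "t" (3): a world point X has camera coordinates R X + t. Camera axes: x right, y down, z forward; pixel columns grow to the right and rows downward; lengths in m; the calibration is good to about 2 mm. A picture is of the moment at which its call begins.
- ctrl.close_job(): hands the job in, once; it reports no verdict.
The state is a dict: "time": time; "joint_positions": joint angles; "qd": joint speeds; "joint_torque": joint torques, N m; "position": TCP position; "tool_rot": TCP orientation; "ft_force": force on the tool from outside, world axes, zero at the start; "torque": the same for the moment, N m; "grip_width": opening from 0.0 (shut) to 1.0 (fully open).
Only numpy, scipy, OpenCV 4.12 (cv2) and the standard library are available. Lean on these libraries where they do the work, as an engineer would, in place of code of your own. Each camera call takes 0.05 s, during which the arm holds its last target. There are 200 camera calls.

## Working session

There is one attempt and no reset: what is moved stays moved. The work goes in short steps, Python scripts to look and compute and a shell command to move; the robot and the scene stay as the last step left them, time stands still between calls to the robot, and variables do not carry over. Pictures are saved under pics/ and viewed, about 12 in all and at most 16, crops included, and the job is handed in when it is done.

```bash
mkdir -p pics; cat > h.py <<'E'
import numpy as np, cv2
from bench import ctrl
from scipy.spatial.transform import Rotation as R
def shot(n):
    return ctrl.get_image(n)
def cloud(im):
    z=im["range_z"]; h,w=z.shape
    uv=np.stack(np.meshgrid(np.arange(w),np.arange(h)),-1).reshape(-1,1,2).astype(np.float32)
    p=cv2.undistortPoints(uv,np.array(im["K"]),np.array(im["distortion"])).reshape(h,w,2)
    c=np.dstack([p[...,0]*z,p[...,1]*z,z])
    X=(c-np.array(im["t"]))@np.array(im["R"])
    X[z==0]=np.nan
    return X
def save(im,name,crop=None,s=1):
    c=im["color"][...,::-1]
    if crop: c=c[crop[1]:crop[3],crop[0]:crop[2]]
    cv2.imwrite(f"pics/{name}.png",cv2.resize(c,None,fx=s,fy=s,interpolation=cv2.INTER_CUBIC))
def st():
    s=ctrl.get_state(); M=R.from_rotvec(s["tool_rot"]).as_matrix()
    print("t",round(s["time"],2),"p",np.round(s["position"],4),"x",np.round(M[:,0],3),"y",np.round(M[:,1],3),"z",np.round(M[:,2],3),"f",np.round(s["ft_force"],1),"g",round(s["grip_width"],3))
    return s,M
E
python3 - <<'E'
from h import *
st()
a=shot("top"); b=shot("scene")
save(a,"top1"); save(b,"scene1")
for n,i in(("top",a),("scene",b)):
    X=cloud(i); np.savez(f"/tmp/{n}.npz",X=X,c=i["color"]); print(n,-np.array(i["R"]).T@i["t"],np.array(i["R"])[2])
    print(np.round(X[::80,::106],3).reshape(-1,3).tolist()[:0])
E
```

```text
t 0.0 p [0.2091 0.6148 0.2214] x [-0.947  0.322 -0.   ] y [ 0.322  0.947 -0.002] z [-0.001 -0.002 -1.   ] f [-0.3 -0.1 -0.1] g 1.004
top [0.28717909 0.01374418 1.11954897] [ 0.17089326  0.02673026 -0.98492689]
[]
scene [ 0.96228894 -0.74200611  0.79619779] [-0.43624505  0.69749748 -0.56849584]
[]
```

View pics/top1.png

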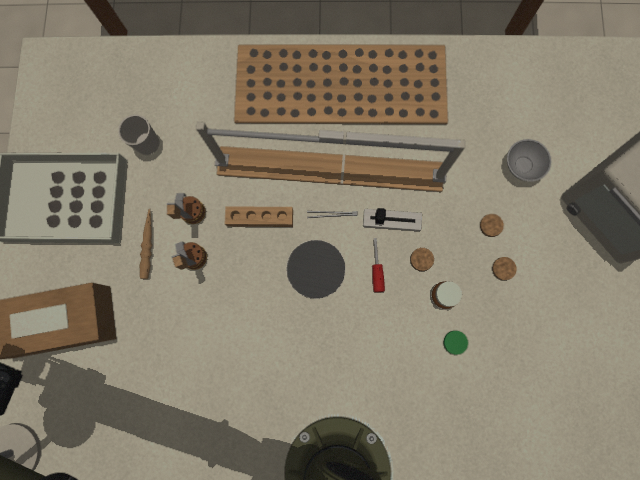

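View pics/scene1.png

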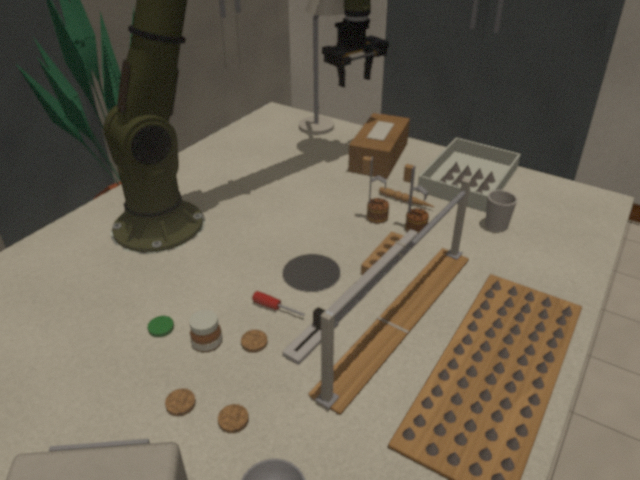

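Top view: two burners (grips around (180,203) and (184,255)), three brown discs (422,259), (491,225) and (504,268), the plate at (316,269), lock grip at (380,215), frame ends at about (215,150) and (445,165). The jar (447,294) and green disc (456,343) are to be left alone.

```bash
cat > m.py <<'E'
from h import *
def discs(X,c):
    hsv=cv2.cvtColor(c,cv2.COLOR_RGB2HSV)
    m=(X[...,2]>.006)&(X[...,2]<.02)&(X[...,1]<-.05)&(X[...,0]>.25)&(X[...,0]<.8)
    m=cv2.morphologyEx(m.astype(np.uint8),cv2.MORPH_OPEN,np.ones((3,3)))
    n,l,s,ce=cv2.connectedComponentsWithStats(m)
    for i in range(1,n):
        if s[i,4]>150:
            P=X[l==i]; (cx,cy),r=cv2.minEnclosingCircle(P[:,:2].astype(np.float32))
            print("blob",np.round(ce[i]),s[i,4],"mean",np.round(P.mean(0),4),"circ",round(cx,4),round(cy,4),round(r,4),"hsv",np.median(hsv[l==i],0))
E
python3 - <<'E'
from m import *
d=np.load("/tmp/top.npz"); X=d["X"]; c=d["c"]
discs(X,c)
print("table z",np.nanmedian(X[300:330,200:260,2]))
# plate
dark=(c.max(-1)<75); m=np.zeros_like(dark); m[230:310,275:360]=1
l=cv2.connectedComponentsWithStats((dark&m).astype(np.uint8)); k=1+np.argmax(l[2][1:,4]); P=X[l[1]==k]
print("plate",P.mean(0),cv2.minEnclosingCircle(P[:,:2].astype(np.float32)))
# burners
for (u0,v0,u1,v1) in((160,185,215,232),(160,235,215,285)):
    Y=X[v0:v1,u0:u1].reshape(-1,3); G=Y[Y[:,2]>.155]; print("grip",len(G),G.mean(0),cv2.minAreaRect(G[:,:2].astype(np.float32)))
    C=Y[(Y[:,2]>.035)&(Y[:,2]<.055)]; print("cup",len(C),cv2.minEnclosingCircle(C[:,:2].astype(np.float32)))
# rail: points with z high in the frame region
Y=X[115:195,190:475].reshape(-1,3)
for lo,hi in((.2,.222),(.178,.192)):
    G=Y[(Y[:,2]>lo)&(Y[:,2]<hi)]; 
    if len(G)>5: p=np.polyfit(G[:,1],G[:,0],1); print(lo,len(G),"x=",p,"y",G[:,1].min(),G[:,1].max(),"res",np.std(G[:,0]-np.polyval(p,G[:,1])),np.median(G[:,2]))
Y=X[200:235,355:430].reshape(-1,3); G=Y[Y[:,2]>.045]; print("lock",len(G),G.mean(0),G.min(0),G.max(0)); G=Y[(Y[:,2]>.009)&(Y[:,2]<.02)]; print("track",cv2.minAreaRect(G[:,:2].astype(np.float32)))
B=X[140:195,210:450]; Y=B.reshape(-1,3); G=Y[(Y[:,2]>.006)&(Y[:,2]<.014)]; print("base",cv2.minAreaRect(G[:,:2].astype(np.float32)))
E
```

```text
blob [404. 117.] 960 mean [ 0.7827 -0.1487  0.0126] circ 0.7835 -0.1495 0.1 hsv [ 15. 116. 141.]
blob [527. 162.] 495 mean [ 0.6749 -0.426   0.0129] circ 0.6727 -0.4231 0.0374 hsv [ 17.  16. 100.]
blob [401. 173.] 2271 mean [ 0.6465 -0.1402  0.0106] circ 0.6477 -0.1413 0.099 hsv [ 15. 116. 133.]
blob [394. 220.] 895 mean [ 0.5371 -0.1223  0.0141] circ 0.5387 -0.1178 0.067 hsv [ 19.  27. 155.]
blob [492. 225.] 398 mean [ 0.5278 -0.3396  0.0119] circ 0.5286 -0.3399 0.0258 hsv [ 15. 122. 117.]
blob [422. 259.] 420 mean [ 0.45   -0.1821  0.0121] circ 0.4497 -0.183 0.0262 hsv [ 15. 122. 117.]
blob [504. 268.] 439 mean [ 0.4309 -0.362   0.0119] circ 0.4308 -0.3632 0.027 hsv [ 15. 122. 116.]
blob [456. 342.] 432 mean [ 0.2704 -0.2521  0.0117] circ 0.2683 -0.2521 0.0265 hsv [ 65. 135. 100.]
table z 0.00040006433440823103
plate [nan nan nan] ((0.4262990951538086, 0.052436258643865585), 0.06473569571971893)
grip 130 [0.52022733 0.3299867  0.16821019] ((0.5207518935203552, 0.331275999546051), (0.023848634213209152, 0.016542449593544006), 2.268537998199463)
cup 376 ((0.5530016422271729, 0.334628
[... 158 characters left out ...]
790001), 19.205575942993164)
cup 347 ((0.4495833218097687, 0.32438474893569946), 0.028428122401237488)
0.2 1386 x= [0.06795186 0.65632587] y -0.23427798314890655 0.27973808258411287 res 0.0049036038015675175 0.2100604189053708
0.178 1248 x= [0.07644902 0.65474821] y -0.23342696414634492 0.27948973141735434 res 0.0029239641930035726 0.1848375861465008
lock 124 [ 0.53983977 -0.08784132  0.05401429] [ 0.52635773 -0.0981851   0.04650075] [ 0.55384506 -0.07802183  0.05900287]
track ((0.5387203097343445, -0.11815962195396423), (0.13067497313022614, 0.04063005745410919), 86.28304290771484)
base ((0.6596499681472778, 0.026299402117729187), (0.5370539426803589, 0.12791898846626282), 89.3329849243164)
```

```bash
python3 - <<'E'
from m import *
d=np.load("/tmp/top.npz"); X=d["X"]; c=d["c"]
for (u0,v0,u1,v1) in((160,185,215,232),(160,235,215,285)):
    Y=X[v0:v1,u0:u1].reshape(-1,3); G=Y[(Y[:,2]>.165)]; print("grip",len(G),G.mean(0),cv2.minAreaRect(G[:,:2].astype(np.float32)))
    C=Y[(Y[:,2]>.041)&(Y[:,2]<.05)]; print("cup",len(C),cv2.minEnclosingCircle(C[:,:2].astype(np.float32)))
    # strip/hook heights: roof 110+6..: z .113-.122
    H=Y[(Y[:,2]>.112)&(Y[:,2]<.124)]; print("roof",len(H),cv2.minAreaRect(H[:,:2].astype(np.float32)) if len(H)>3 else '')
def fit(G,n):
    k=np.ones(len(G),bool)
    for _ in range(6):
        p=np.polyfit(G[k,1],G[k,0],1); r=G[:,0]-np.polyval(p,G[:,1]); k=abs(r)<max(.004,2*np.std(r[k]) if _<3 else 0)
    print(n,len(G),k.sum(),p,"yaw",-np.arctan(p[0]),"x at y=.0244",np.polyval(p,.0244),np.median(G[k,2]),np.std(r[k]))
Y=X[100:200,180:480].reshape(-1,3); 
fit(Y[(Y[:,2]>.183)&(Y[:,2]<.19)&(Y[:,1]>.06)&(Y[:,1]<.25)],"rail"); fit(Y[(Y[:,2]>.206)&(Y[:,2]<.215)&(Y[:,1]>-.21)&(Y[:,1]<.03)],"guard")
G=Y[(Y[:,2]>.206)&(Y[:,2]<.215)]
for s in(1,-1):
    g=G[(s*G[:,1]>(.255 if s>0 else .205))]; print("post top",len(g),g.min(0),g.max(0),g.mean(0))
g=G[abs(G[:,1])<.2]; print("guard free end y",g[:,1].max())
V=c.min(-1)>165; V[:, :300]=0; V[:,380:]=0; V[:120]=0; V[200:]=0
P=X[V]; print("white",len(P)); 
for lo,hi in((-.01,.014),(.17,.19),(.205,.215)):
    q=P[(P[:,2]>lo)&(P[:,2]<hi)]; print(lo,len(q),q.mean(0) if len(q) else '')
E
```

```text
grip 104 [0.52101809 0.33101492 0.17016083] ((0.5207277536392212, 0.33129116892814636), (0.02382383868098259, 0.016527332365512848), 1.9697855710983276)
cup 331 ((0.5530025959014893, 0.334572434425354), 0.028346482664346695)
roof 89 ((0.5480100512504578, 0.3332253098487854), (0.016738014295697212, 0.03598124161362648), 89.31459045410156)
grip 95 [0.41885372 0.31274297 0.16987657] ((0.41912633180618286, 0.31327036023139954), (0.023732176050543785, 0.014066540636122227), 20.37470245361328)
cup 313 ((0.4495833218097687, 0.32438474893569946), 0.028428122401237488)
roof 86 ((0.44541651010513306, 0.32344236969947815), (0.037545911967754364, 0.015057520009577274), 22.502546310424805)
rail 478 360 [0.06903952 0.65670479] yaw -0.0689301388045206 x at y=.0244 0.6583893577588394 0.18586982728930473 0.0022731528383300773
guard 1072 509 [0.0672369  0.65646368] yaw -0.0671358553056409 x at y=.0244 0.6581042576727896 0.2104429033815382 0.00229242077449201
post top 63 [0.66688401 0.26330207 0.20676414] [0.68365635 0.27973808 0.21384582] [0.67508691 0.27160865 0.20991517]
post top 134 [ 0.63377561 -0.23427798  0.20602066] [ 0.65116991 -0.20502146  0.21405715] [ 0.64188485 -0.21920348  0.21005772]
guard free end y 0.04267475168698459
white 0
-0.01 0 
0.17 0 
0.205 0
```

```bash
python3 -m inch '[[1,0,0,0,-0.164],[1,0,0,0,-0.164],[1,0,0,0,0]]' 40; python3 -c "
from h import *
st()"
```

```text
time: 0.48
position: [0.2088, 0.6139, 0.2196]
tool_rot: [0.013, -3.14, 0.008]
ft_force: [-0.1, 0.5, -0.2]
grip_width: 1.002
t 0.47 p [0.2088 0.6139 0.2196] x [-1.    -0.008  0.002] y [-0.008  1.    -0.005] z [-0.002 -0.005 -1.   ] f [-0.1  0.5 -0.2] g 1.002
```

```bash
cat > rem.py <<'E'
import sys
from h import *
x,y,z,w=map(float,sys.argv[1:5])
s,M=st(); d=M.T@(np.array([x,y,z])-s["position"])*1000
a=np.arctan2(-M[1,0],-M[0,0]); print("rows to go: tool mm",np.round(d,1),"twist",round(-(w-a),3))
E
python3 -m inch '[[1,-52,-47,0,-0.05],[1,-52,-47,0,0],[1,-52,-47,0,0],[1,-52,-47,0,0],[1,-52,-47,0,0]]'; python3 -m inch '[[1,0,0,0,0]]' >/dev/null; python3 rem.py .521 .331 .13 .06
```

```text
time: 1.1
position: [0.4512, 0.414, 0.2179]
tool_rot: [0.089, -3.135, 0.005]
ft_force: [-0.4, 1.2, -0.1]
grip_width: 1.003
t 1.23 p [0.4569 0.4079 0.2176] x [-0.999 -0.042  0.003] y [-0.042  0.999 -0.006] z [-0.003 -0.007 -1.   ] f [-0.2 -0.6 -0.1] g 1.0
rows to go: tool mm [-61.1 -79.   88. ] twist -0.018
```

```bash
python3 -m inch '[[1,-30,-40,0,-0.018],[1,-31,-39,0,0],[1,0,0,0,0]]' >/dev/null; python3 rem.py .521 .331 .13 .06; python3 - <<'E'
from h import *
i=shot("wrist"); save(i,"w1"); X=cloud(i)
m=(X[...,2]>.155)&(X[...,2]<.18); l=cv2.connectedComponentsWithStats(m.astype(np.uint8))
for k in range(1,l[0]):
    if l[2][k,4]>300:
        P=X[(l[1]==k)]; P=P[P[:,2]>.165]; print(l[2][k],P.mean(0),cv2.minAreaRect(P[:,:2].astype(np.float32)))
E
```

```text
t 1.6 p [0.5219 0.3319 0.217 ] x [-0.999 -0.054  0.005] y [-0.054  0.999 -0.005] z [-0.005 -0.006 -1.   ] f [ 0.1  0.6 -0.6] g 0.997
rows to go: tool mm [ 0.5 -0.4 87. ] twist -0.006
[ 277   68   38   50 1221] [0.41979686 0.31388271 0.16867274] ((0.41957300901412964, 0.3137388229370117), (0.023603595793247223, 0.01605803146958351), 21.537248611450195)
[306 239  25  39 951] [0.52077686 0.33293746 0.168641  ] ((0.5210370421409607, 0.3329809010028839), (0.023080680519342422, 0.01584814488887787), 2.828751802444458)
```

View pics/w1.png

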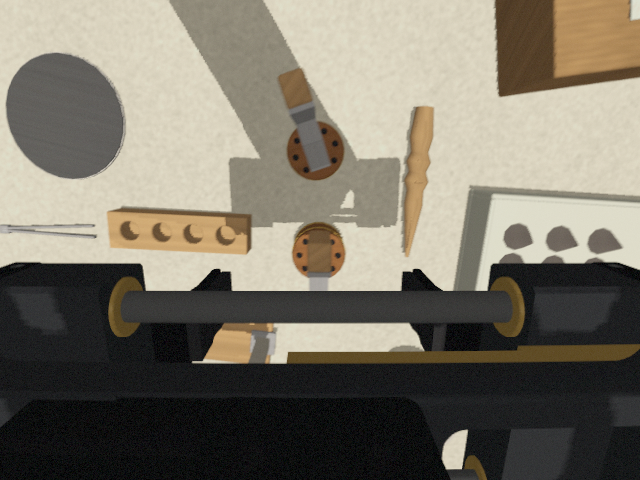

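Wrist view: burner 1's grip (318,250) sits centred between the fingers (210 to 430), burner 2's grip is at (295,88), turned about 0.37 rad, and the plate is at the left. Descend and grip.

```bash
python3 -m inch '[[1,0,1,44,0],[1,0,0,43,0],[1,0,0,0,0]]' 40 >/dev/null; python3 rem.py .521 .3325 .13 .05;  python3 -m inch '[[-1,0,0,0,0],[-1,0,0,0,0],[-1,0,0,0,0],[-1,0,0,0,0],[-1,0,0,0,0]]' 40; python3 -m inch '[[-1,0,0,-10,0],[-1,0,0,0,0]]'
```

```text
t 2.02 p [0.5149 0.3425 0.1288] x [-0.998 -0.061  0.007] y [-0.061  0.998  0.001] z [-0.007  0.001 -1.   ] f [0.  0.6 0.5] g 1.002
rows to go: tool mm [ -5.5 -10.4  -1.3] twist 0.011
time: 2.65
position: [0.5162, 0.347, 0.1355]
tool_rot: [0.1, -3.14, -0.011]
ft_force: [1.1, -0.9, -0.0]
grip_width: 0.515
time: 2.9
position: [0.5166, 0.3466, 0.1466]
tool_rot: [-0.098, 3.14, 0.011]
ft_force: [-0.5, -0.4, 0.4]
grip_width: 0.292
```

```bash
python3 - <<'E'
from h import *
st()
i=shot("top"); X=cloud(i); save(i,"t2",(140,160,260,300),4)
Y=X[185:232,160:215].reshape(-1,3); C=Y[(Y[:,2]>.041)&(Y[:,2]<.05)]; print("cup",len(C),cv2.minEnclosingCircle(C[:,:2].astype(np.float32)))
i=shot("scene"); save(i,"s2",(320,120,480,260),4)
E
```

```text
t 2.9 p [0.5166 0.3466 0.1466] x [-0.998 -0.063 -0.   ] y [-0.063  0.998  0.007] z [-0.     0.007 -1.   ] f [-0.5 -0.4  0.4] g 0.292
cup 47 ((0.5350566506385803, 0.3364626467227936), 0.0182279534637928)
```

View pics/s2.png

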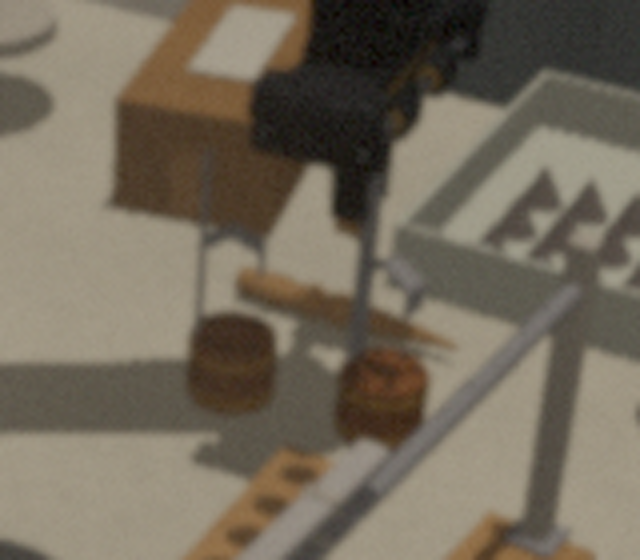

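Scene crop: burner 1 (cup (380,395)) still stands upright, gripper fingers round its grip at (360,200); burner 2 untouched. Lower a little and finish closing.

```bash
python3 -m inch '[[-0.4,0,0,8,0],[-0.4,0,0,7,0],[-0.4,0,0,0,0]]'; python3 -m inch '[[-1,0,0,0,0],[-1,0,0,0,0],[-1,0,0,0,0],[-1,0,0,0,0]]'; python3 -m inch '[[-1,0,0,0,0],[-1,0,0,0,0],[-1,0,0,0,0]]'; python3 - <<'E'
from h import *
st()
i=shot("top"); X=cloud(i)
Y=X[185:232,160:215].reshape(-1,3); C=Y[(Y[:,2]>.041)&(Y[:,2]<.05)]; print("cup",len(C),cv2.minEnclosingCircle(C[:,:2].astype(np.float32)))
E
```

```text
time: 3.38
position: [0.5157, 0.3458, 0.1286]
tool_rot: [0.098, -3.138, -0.008]
ft_force: [-0.5, -0.5, -0.6]
grip_width: 0.291
time: 3.88
position: [0.5154, 0.3456, 0.1281]
tool_rot: [0.098, -3.137, -0.007]
ft_force: [-0.2, 0.1, -0.3]
grip_width: 0.184
time: 4.25
position: [0.5154, 0.3456, 0.1282]
tool_rot: [0.098, -3.137, -0.007]
ft_force: [0.4, -0.7, -1.8]
grip_width: 0.183
t 4.25 p [0.5154 0.3456 0.1282] x [-0.998 -0.063  0.003] y [-0.063  0.998  0.005] z [-0.003  0.004 -1.   ] f [ 0.4 -0.7 -1.8] g 0.183
cup 8 ((0.535321056842804, 0.34213489294052124), 0.004504385869950056)
```

```bash
python3 -m inch '[[-1,0,0,-35,0],[-1,0,0,-40,0],[-1,0,0,-30,0],[-1,0,0,-5,0]]'; python3 rem.py .52 .155 .245 -.067
```

```text
time: 4.8
position: [0.5142, 0.3449, 0.2384]
tool_rot: [0.099, -3.133, -0.004]
ft_force: [0.1, -0.4, -1.7]
grip_width: 0.179
t 4.8 p [0.5142 0.3449 0.2384] x [-0.998 -0.063  0.007] y [-0.063  0.998  0.003] z [-0.008  0.002 -1.   ] f [ 0.1 -0.4 -1.7] g 0.179
rows to go: tool mm [   6.3 -189.9   -7.1] twist 0.13
```

```bash
python3 -m inch '[[-1,2,-38,-3,0.03],[-1,0,-45,-2,0.03],[-1,0,-45,0,0.03],[-1,0,-30,0,0.03],[-1,0,-10,0,0]]'; python3 -m inch '[[-1,0,0,0,0]]' >/dev/null; python3 rem.py .54 .155 .245 -.067; python3 - <<'E'
from h import *
i=shot("wrist"); save(i,"w3"); X=cloud(i)
i=shot("scene"); save(i,"s3",(300,100,520,320),3)
E
```

```text
time: 5.42
position: [0.5118, 0.174, 0.2362]
tool_rot: [-0.088, -3.125, 0.0]
ft_force: [0.6, 1.3, -1.1]
grip_width: 0.183
t 5.55 p [0.5115 0.1744 0.2358] x [-0.998  0.056  0.016] y [ 0.056  0.998 -0.   ] z [-0.016  0.001 -1.   ] f [ 0.3  0.6 -0.8] g 0.18
rows to go: tool mm [-29.3 -17.8  -9.7] twist 0.011
```

View pics/s3.png

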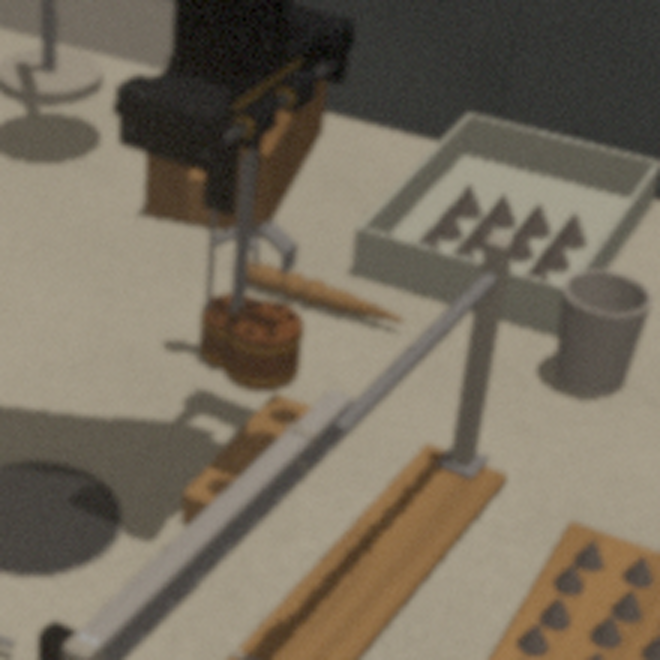

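The burner hangs upright from the gripper at (255,340), clear of the rail. Raise a bit, then move in over the rail.

```bash
python3 -m inch '[[-1,0,-10,-7,0.006],[-1,-15,-6,-4,0],[-1,-15,0,0,0],[-1,0,0,0,0]]' >/dev/null; python3 rem.py .632 .155 .243 -.067; python3 - <<'E'
from h import *
i=shot("top"); X=cloud(i)
Y=X[130:240,200:330].reshape(-1,3); C=Y[(Y[:,2]>.145)&(Y[:,2]<.16)&(Y[:,0]>.5)]; print("cup",len(C),cv2.minEnclosingCircle(C[:,:2].astype(np.float32)),np.median(C[:,2]))
h,e=np.histogram(Y[(Y[:,0]<.6)&(Y[:,0]>.48),2],np.arange(.0,.3,.01)); print(list(zip(np.round(e,2),h)))
E
```

```text
t 6.15 p [0.5433 0.1601 0.2473] x [-0.998  0.056  0.014] y [0.056 0.998 0.001] z [-0.014  0.001 -1.   ] f [-0.2  0.1 -1.6] g 0.18
rows to go: tool mm [-88.9  -0.2   3.1] twist 0.011
cup 10 ((0.5645354390144348, 0.13498979806900024), 0.010093659162521362) 0.15245397869344168
[(np.float64(0.0), np.int64(1283)), (np.float64(0.01), np.int64(48)), (np.float64(0.02), np.int64(196)), (np.float64(0.03), np.int64(44)), (np.float64(0.04), np.int64(0)), (np.float64(0.05), np.int64(0)), (np.float64(0.06), np.int64(0)), (np.float64(0.07), np.int64(0)), (np.float64(0.08), np.int64(0)), (np.float64(0.09), np.int64(0)), (np.float64(0.1), np.int64(0)), (np.float64(0.11), np.int64(0)), (np.float64(0.12), np.int64(4)), (np.float64(0.13), np.int64(12)), (np.float64(0.14), np.int64(5)), (np.float64(0.15), np.int64(8)), (np.float64(0.16), np.int64(16)), (np.float64(0.17), np.int64(0)), (np.float64(0.18), np.int64(0)), (np.float64(0.19), np.int64(0)), (np.float64(0.2), np.int64(0)), (np.float64(0.21), np.int64(0)), (np.float64(0.22), np.int64(0)), (np.float64(0.23), np.int64(0)), (np.float64(0.24), np.int64(0)), (np.float64(0.25), np.int64(0)), (np.float64(0.26), np.int64(0)), (np.float64(0.27), np.int64(0)), (np.float64(0.28), np.int64(0))]
```

```bash
cat > hang.py <<'E'
from h import *
import sys
x0,y0=map(float,sys.argv[1:3])  # TCP xy: burner points around
i=shot("scene"); X=cloud(i); P=X.reshape(-1,3); zt=ctrl.get_state()["position"][2]
P=P[(P[:,0]>x0-.05)&(P[:,0]<x0+.085)&(abs(P[:,1]-y0)<.05)&(P[:,2]>.06)]
b=zt+.019-.149  # burner origin height guess
for lo,hi,n in((.0,.045,'cup'),(.048,.09,'strip'),(.093,.108,'leg'),(.108,.118,'roof')):
    Q=P[(P[:,2]>b+lo)&(P[:,2]<b+hi)]
    if len(Q)>3: print(n,len(Q),"x",np.round(np.percentile(Q[:,0],[2,50,98])-x0,4),"y",np.round(np.percentile(Q[:,1],[2,50,98])-y0,4),"z",np.round(Q[:,2].max(),4))
E
python3 hang.py .5433 .1601
```

```text
cup 494 x [0.0106 0.0439 0.0615] y [-0.0333 -0.0257  0.0111] z 0.1623
strip 99 x [0.0097 0.0129 0.048 ] y [-0.018  -0.0057  0.0143] z 0.2065
leg 62 x [0.0104 0.015  0.0514] y [-0.0134 -0.0068  0.0064] z 0.2247
roof 85 x [0.0106 0.0398 0.0515] y [-0.0133 -0.0076  0.0041] z 0.2352
```

```bash
python3 -m inch '[[-1,-20,0,4,0.011],[-1,-22,0,0,0],[-1,-20,0,0,0],[-1,-12,0,0,0]]'; python3 -m inch '[[-1,0,0,0,0]]' >/dev/null; python3 rem.py .635 .155 .206 -.067
```

```text
time: 6.75
position: [0.6155, 0.1578, 0.2414]
tool_rot: [-0.098, -3.122, -0.004]
ft_force: [-0.1, 0.1, -1.8]
grip_width: 0.179
t 6.88 p [0.6156 0.1577 0.2409] x [-0.998  0.063  0.02 ] y [0.063 0.998 0.001] z [-0.019  0.002 -1.   ] f [-0.3 -0.6 -2.3] g 0.182
rows to go: tool mm [-20.2  -1.5  34.5] twist 0.004
```

```bash
python3 -m inch '[[-1,-12,0,0,0],[-1,-8,0,0,0],[-1,0,0,0,0]]' >/dev/null; python3 rem.py .635 .155 .206 -.067; python3 -c "
from h import *
p=ctrl.get_state()['position']; import sys,subprocess
print(p)"; python3 hang.py .635 .157
```

```text
t 7.25 p [0.6357 0.157  0.2408] x [-0.998  0.062  0.02 ] y [0.062 0.998 0.002] z [-0.02   0.003 -1.   ] f [-0.5 -0.4 -2.8] g 0.182
rows to go: tool mm [-0.1 -2.1 34.8] twist 0.005
[0.63573484 0.15699707 0.24079547]
cup 505 x [0.0134 0.0432 0.0622] y [-0.0331 -0.0251  0.0156] z 0.1558
strip 234 x [0.0111 0.0322 0.0439] y [-0.047  -0.0072  0.0417] z 0.2002
leg 54 x [0.0114 0.048  0.0527] y [-0.0131 -0.0071  0.005 ] z 0.2186
roof 89 x [0.0129 0.0408 0.052 ] y [-0.0129 -0.0057  0.0038] z 0.2286
```

```bash
python3 -m inch '[[-1,0,0,12,0],[-1,0,0,12,0],[-1,0,0,9,0],[-1,0,0,0,0]]'; python3 rem.py .635 .155 .206 -.067; python3 hang.py .636 .157
```

```text
time: 7.8
position: [0.6334, 0.1573, 0.2045]
tool_rot: [-0.095, -3.118, -0.003]
ft_force: [0.0, 0.2, -1.5]
grip_width: 0.181
t 7.8 p [0.6334 0.1573 0.2045] x [-0.998  0.061  0.023] y [0.061 0.998 0.002] z [-0.022  0.003 -1.   ] f [ 0.   0.2 -1.5] g 0.181
rows to go: tool mm [-1.8 -2.2 -1.5] twist 0.006
cup 536 x [0.0077 0.037  0.0581] y [-0.0317 -0.0236  0.0151] z 0.1201
strip 52 x [0.0069 0.0109 0.0539] y [-0.0248 -0.0071  0.008 ] z 0.165
leg 98 x [0.0085 0.036  0.0492] y [-0.0482 -0.0088  0.0446] z 0.1831
roof 194 x [0.0103 0.034  0.0478] y [-0.0447 -0.0065  0.046 ] z 0.1931
```

```bash
python3 -m inch '[[-1,-1,-20,0,0.003],[-1,0,-25,0,0.003],[-1,0,-25,0,0],[-1,0,-25,0,0]]'; python3 rem.py .613 -.153 .206 -.067
```

```text
time: 8.35
position: [0.6288, 0.0556, 0.2065]
tool_rot: [-0.106, -3.121, -0.003]
ft_force: [0.5, -0.1, -1.7]
grip_width: 0.179
t 8.35 p [0.6288 0.0556 0.2065] x [-0.998  0.068  0.019] y [0.068 0.998 0.001] z [-0.019  0.002 -1.   ] f [ 0.5 -0.1 -1.7] g 0.179
rows to go: tool mm [   1.6 -209.2    0.3] twist -0.001
```

```bash
python3 -m inch '[[-1,0,-30,2,0],[-1,0,-30,0,0],[-1,1,-30,0,0],[-1,0,-30,0,0]]'; python3 rem.py .613 -.153 .206 -.067
```

```text
time: 8.85
position: [0.6173, -0.0788, 0.2071]
tool_rot: [-0.121, -3.124, 0.001]
ft_force: [-0.4, -0.8, -1.7]
grip_width: 0.183
t 8.85 p [ 0.6173 -0.0788  0.2071] x [-0.997  0.078  0.015] y [ 0.078  0.997 -0.001] z [-0.015 -0.    -1.   ] f [-0.4 -0.8 -1.7] g 0.183
rows to go: tool mm [ -1.5 -74.3   1.2] twist -0.011
```

```bash
python3 -m inch '[[-1,-1,-25,2,-0.01],[-1,0,-25,0,0],[-1,0,-15,0,0],[-1,0,0,0,0]]'; python3 rem.py .613 -.153 .2 -.067; python3 hang.py .615 -.15
```

```text
time: 9.35
position: [0.6095, -0.1589, 0.2079]
tool_rot: [-0.129, -3.127, 0.007]
ft_force: [1.1, 0.4, -1.8]
grip_width: 0.185
t 9.35 p [ 0.6095 -0.1589  0.2079] x [-0.997  0.083  0.012] y [ 0.083  0.997 -0.005] z [-0.013 -0.004 -1.   ] f [ 1.1  0.4 -1.8] g 0.185
rows to go: tool mm [-3.1  6.2  7.8] twist -0.016
cup 533 x [0.0166 0.0434 0.0566] y [-0.0424 -0.0362 -0.0064] z 0.1228
strip 189 x [0.0076 0.0286 0.053 ] y [-0.0365 -0.0146  0.0085] z 0.1289
leg 187 x [0.0261 0.0374 0.0457] y [-0.0475 -0.015   0.0474] z 0.1858
roof 241 x [0.0071 0.0343 0.0456] y [-0.0481 -0.0135  0.0457] z 0.1958
```

```bash
python3 -m inch '[[-1,-3,0,4,-0.012],[-1,0,0,3,0],[-1,0,0,0,0]]'; python3 hang.py .615 -.15|head -1;  python3 -m inch '[[-1,0,0,1,0],[-1,0,0,0,0]]'; python3 hang.py .615 -.15|head -1
```

```text
time: 9.78
position: [0.6136, -0.154, 0.1999]
tool_rot: [-0.099, -3.127, 0.003]
ft_force: [-0.6, 0.4, -1.7]
grip_width: 0.182
cup 591 x [0.0124 0.0451 0.0607] y [-0.0366 -0.0296  0.0042] z 0.115
time: 10.07
position: [0.6139, -0.1534, 0.1991]
tool_rot: [-0.097, -3.128, 0.002]
ft_force: [0.3, 0.1, -2.1]
grip_width: 0.183
cup 568 x [0.0115 0.046  0.0612] y [-0.0356 -0.0293  0.    ] z 0.1141
```

```bash
python3 -m inch '[[-1,0,0,1,0],[-1,0,0,1,0],[-1,0,0,0,0]]'|grep -E "pos|force"; python3 -m inch '[[0,0,0,0,0],[0,0,0,0,0],[0,0,0,0,0],[0,0,0,0,0],[0,0,0,0,0]]'; python3 rem.py .613 -.153 .2 -.067; python3 hang.py .615 -.15
```

```text
position: [0.6147, -0.1536, 0.1983]
ft_force: [0.7, 0.5, -1.6]
time: 11.12
position: [0.6147, -0.1538, 0.1985]
tool_rot: [-0.098, -3.131, 0.003]
ft_force: [0.1, 0.6, 0.1]
grip_width: 0.497
t 11.12 p [ 0.6147 -0.1538  0.1985] x [-0.998  0.063  0.009] y [ 0.063  0.998 -0.002] z [-0.009 -0.001 -1.   ] f [0.1 0.6 0.1] g 0.497
rows to go: tool mm [ 1.8  0.7 -1.5] twist 0.004
cup 576 x [0.0197 0.0533 0.0685] y [-0.0361 -0.0295  0.0003] z 0.1134
strip 315 x [0.0147 0.0424 0.0647] y [-0.0328 -0.0096  0.014 ] z 0.145
leg 40 x [0.0491 0.0514 0.0527] y [-0.0165 -0.0089  0.0001] z 0.1762
roof 261 x [0.0277 0.0372 0.0517] y [-0.0465 -0.0078  0.0465] z 0.1864
```

```bash
python3 -m inch '[[0,0,0,-30,0],[0,0,0,-30,0],[0,0,0,-15,0],[0,0,0,0,0]]'>/dev/null; python3 -m inch '[[1,30,50,0,-0.08],[1,30,50,0,-0.08],[1,30,50,0,-0.08],[1,25,50,0,-0.06],[1,20,45,0,-0.05]]'>/dev/null;python3 rem.py .4195 .3135 .22 .365; python3 hang.py .615 -.15
```

```text
t 12.3 p [0.4525 0.0808 0.2676] x [-0.957 -0.288  0.022] y [-0.288  0.958  0.001] z [-0.021 -0.006 -1.   ] f [-0.   0.7  0.7] g 0.959
rows to go: tool mm [-36.3 232.3  47. ] twist -0.073
cup 134 x [0.0151 0.048  0.0522] y [-0.0414 -0.0083  0.0453] z 0.1826
strip 912 x [-0.0075  0.031   0.0418] y [-0.0475 -0.0106  0.0456] z 0.2275
leg 144 x [-0.0096  0.0027  0.0124] y [-0.0141 -0.0086  0.0023] z 0.2408
```

```bash
python3 -m inch '[[1,-8,50,0,-0.03],[1,-8,50,10,-0.03],[1,-8,50,10,0],[1,-8,40,10,0],[1,-3,15,5,0]]'>/dev/null; python3 -m inch '[[1,0,0,0,0]]'>/dev/null; python3 rem.py .4195 .3135 .22 .365
```

```text
t 13.1 p [0.4082 0.2959 0.2259] x [-0.934 -0.356  0.03 ] y [-0.356  0.934  0.004] z [-0.03  -0.007 -1.   ] f [ 0.8 -0.3  0.2] g 1.003
rows to go: tool mm [-17.   12.3   5.4] twist -0.001
```

```bash
python3 -m inch '[[1,-9,7,0,0],[1,-8,5,0,0],[1,0,0,0,0],[1,0,0,0,0]]'>/dev/null; python3 rem.py .4195 .3135 .13 .365; python3 - <<'E'
from h import *
i=shot("wrist"); X=cloud(i)
m=(X[...,2]>.155)&(X[...,2]<.18); l=cv2.connectedComponentsWithStats(m.astype(np.uint8))
for k in range(1,l[0]):
    if l[2][k,4]>300:
        P=X[(l[1]==k)]; P=P[P[:,2]>.165]; print(l[2][k],P.mean(0),cv2.minAreaRect(P[:,:2].astype(np.float32)))
E
```

```text
t 13.6 p [0.4236 0.31   0.2261] x [-0.937 -0.349  0.029] y [-0.349  0.937  0.003] z [-0.028 -0.007 -1.   ] f [ 0.4  0.1 -0.6] g 1.001
rows to go: tool mm [-0.1  4.4 96.2] twist -0.008
[312 235  24  38 844] [0.41904012 0.31350168 0.16864396] ((0.419325590133667, 0.31381532549858093), (0.02345583401620388, 0.015733487904071808), 21.705387115478516)
```

Descend in smaller steps with correction before closing.

```bash
python3 -m inch '[[1,0,4,25,-0.01],[1,0,0,25,0],[1,0,0,10,0],[1,0,0,0,0]]'>/dev/null; python3 rem.py .4195 .3137 .13 .37
```

```text
t 14.15 p [0.4214 0.3129 0.1664] x [-0.933 -0.358  0.026] y [-0.358  0.934  0.004] z [-0.026 -0.006 -1.   ] f [-0.3 -0.1  0.3] g 1.0
rows to go: tool mm [ 0.5  1.2 36.4] twist -0.004
```

```bash
python3 -m inch '[[1,0,1,16,0],[1,0,0,14,0],[1,0,0,4,0],[1,0,0,0,0]]'>/dev/null; python3 rem.py .4195 .3137 .13 .37
```

```text
t 14.65 p [0.4209 0.3143 0.1316] x [-0.934 -0.358  0.024] y [-0.358  0.934  0.004] z [-0.024 -0.004 -1.   ] f [-0.7  0.1 -0.6] g 1.0
rows to go: tool mm [ 1.4 -0.   1.6] twist -0.004
```

```bash
python3 -m inch '[[-1,1,0,1,0],[-1,0,0,0,0],[-1,0,0,0,0],[-1,0,0,0,0],[-1,0,0,0,0]]' 40 >/dev/null; python3 -m inch '[[-1,0,0,0,0],[-1,0,0,0,0],[-1,0,0,0,0],[-1,0,0,0,0],[-1,0,0,0,0]]'; python3 rem.py .4195 .3137 .243 .37
```

```text
time: 15.9
position: [0.4206, 0.3143, 0.1318]
tool_rot: [0.567, -3.068, -0.001]
ft_force: [0.2, 0.8, 0.0]
grip_width: 0.183
t 15.9 p [0.4206 0.3143 0.1318] x [-0.934 -0.358  0.022] y [-0.358  0.934  0.005] z [-0.022 -0.003 -1.   ] f [0.2 0.8 0. ] g 0.183
rows to go: tool mm [   3.6    0.4 -111.1] twist -0.004
```

```bash
python3 -m inch '[[-1,0,0,-35,0],[-1,0,0,-40,0],[-1,0,0,-30,0],[-1,0,0,-8,0],[-1,0,0,0,0]]' >/dev/null; python3 rem.py .53 .155 .245 -.067
```

```text
t 16.52 p [0.4211 0.3133 0.2437] x [-0.933 -0.358  0.029] y [-0.358  0.934  0.003] z [-0.028 -0.008 -1.   ] f [-0.4 -0.1 -3.1] g 0.18
rows to go: tool mm [ -45.  -186.8   -3.1] twist 0.433
```

```bash
python3 -m inch '[[-1,-8,-30,0,0.09],[-1,-8,-38,0,0.09],[-1,-12,-38,0,0.09],[-1,-18,-30,0,0.09],[-1,-10,-10,0,0.05]]' >/dev/null; python3 -m inch '[[-1,0,0,0,0]]'>/dev/null; python3 rem.py .54 .155 .243 -.067
```

```text
t 17.27 p [0.5093 0.1671 0.2361] x [-0.997  0.075  0.035] y [ 0.074  0.997 -0.016] z [-0.036 -0.013 -0.999] f [-0.1 -0.3 -2.7] g 0.182
rows to go: tool mm [-31.3  -9.9  -7.9] twist -0.008
```

```bash
python3 -m inch '[[-1,-10,-6,-6,-0.008],[-1,-12,-4,-4,0],[-1,-9,0,0,0],[-1,0,0,0,0]]' >/dev/null; python3 rem.py .635 .155 .243 -.067;  python3 hang.py .543 .158
```

```text
t 17.77 p [0.5411 0.1587 0.2459] x [-0.998  0.059  0.036] y [ 0.059  0.998 -0.014] z [-0.036 -0.011 -0.999] f [-0.2 -0.  -2.4] g 0.182
rows to go: tool mm [-94.    1.9  -0.5] twist 0.008
cup 715 x [0.0051 0.0338 0.0546] y [-0.0334 -0.0214  0.016 ] z 0.1609
strip 86 x [0.0025 0.006  0.0193] y [-0.0123 -0.0056  0.0063] z 0.2057
leg 59 x [0.0044 0.0409 0.0452] y [-0.0123 -0.007   0.0038] z 0.2237
roof 104 x [0.0047 0.0264 0.0424] y [-0.0128 -0.0052  0.0064] z 0.2339
```

```bash
python3 -m inch '[[-1,-22,0,5,0.006],[-1,-25,0,0,0],[-1,-22,0,0,0],[-1,-14,0,0,0],[-1,-4,0,0,0]]' >/dev/null; python3 -m inch '[[-1,0,0,0,0]]'>/dev/null; python3 rem.py .640 .155 .243 -.067;  python3 hang.py .640 .155
```

```text
t 18.57 p [0.6268 0.1565 0.2368] x [-0.997  0.06   0.04 ] y [ 0.059  0.998 -0.013] z [-0.041 -0.01  -0.999] f [-0.5 -0.5 -2.2] g 0.179
rows to go: tool mm [-13.   -0.8  -6.7] twist 0.007
cup 600 x [-0.0072  0.025   0.043 ] y [-0.0325 -0.0201  0.016 ] z 0.1519
strip 253 x [-0.0079  0.0285  0.0369] y [-0.0482 -0.0039  0.0472] z 0.1962
leg 57 x [-0.0079  0.0301  0.0336] y [-0.0122 -0.0055  0.0058] z 0.2146
roof 106 x [-0.0055  0.013   0.0311] y [-0.0113 -0.004   0.0063] z 0.2245
```

```bash
python3 -m inch '[[-1,-8,0,-2,0.006],[-1,-6,0,0,0],[-1,0,0,0,0]]' >/dev/null; python3 rem.py .640 .155 .243 -.067;  python3 hang.py .640 .155
```

```text
t 19.0 p [0.641  0.1561 0.2393] x [-0.997  0.065  0.039] y [ 0.065  0.998 -0.012] z [-0.04  -0.009 -0.999] f [-0.2 -0.2 -1.9] g 0.181
rows to go: tool mm [ 1.1 -1.2 -3.7] twist 0.002
cup 686 x [0.0092 0.0368 0.0569] y [-0.0327 -0.0223  0.0183] z 0.1543
strip 220 x [0.0063 0.0268 0.0364] y [-0.0476 -0.0066  0.0436] z 0.1986
leg 60 x [0.0063 0.0436 0.0476] y [-0.0125 -0.0068  0.006 ] z 0.2173
roof 116 x [0.0075 0.028  0.0452] y [-0.0113 -0.0048  0.0065] z 0.2272
```

```bash
python3 -m inch '[[-1,-1,0,12,0],[-1,-1,0,12,0],[-1,0,0,9,0],[-1,0,0,0,0]]'>/dev/null; python3 rem.py .620 -.076 .206 -.067; python3 hang.py .64 .155
```

```text
t 19.55 p [0.6408 0.1557 0.2031] x [-0.997  0.065  0.041] y [ 0.064  0.998 -0.012] z [-0.041 -0.01  -0.999] f [ 0.4  0.  -1.9] g 0.18
rows to go: tool mm [ 5.900e+00 -2.325e+02  2.000e-01] twist 0.002
cup 724 x [0.0059 0.0339 0.0561] y [-0.0326 -0.0211  0.0168] z 0.1184
strip 34 x [0.0058 0.0085 0.0463] y [-0.0118 -0.0045  0.0051] z 0.1631
leg 82 x [0.0064 0.036  0.0471] y [-0.0371 -0.0066  0.0459] z 0.1814
roof 231 x [0.0087 0.0297 0.0429] y [-0.0469 -0.0058  0.0473] z 0.1913
```

```bash
python3 -m inch '[[-1,0,-20,-1,0],[-1,0,-27,0,0],[-1,0,-27,0,0],[-1,0,-27,0,0]]'>/dev/null; python3 rem.py .625 -.078 .206 -.067;python3 hang.py .637 .07
```

```text
t 20.1 p [0.6341 0.05   0.2072] x [-0.997  0.062  0.039] y [ 0.062  0.998 -0.013] z [-0.04  -0.011 -0.999] f [ 0.4  0.2 -1.4] g 0.183
rows to go: tool mm [   1.  -128.2    2.9] twist 0.004
cup 687 x [0.0026 0.0345 0.0526] y [-0.0498 -0.0364 -0.0016] z 0.1226
strip 16 x [0.0024 0.0042 0.0416] y [-0.0316 -0.0234 -0.015 ] z 0.1673
leg 171 x [0.02   0.0296 0.0435] y [-0.0483 -0.0186  0.0451] z 0.1855
roof 107 x [0.0054 0.0295 0.0419] y [-0.0396 -0.022   0.0463] z 0.1955
```

Roof at 195.5 mm, 6 mm under the guard bar. Lower it 3 mm as it goes.

```bash
python3 -m inch '[[-1,0,-20,3,0.004],[-1,0,-28,1,0],[-1,0,-28,1,0],[-1,0,-28,0,0]]'>/dev/null; python3 rem.py .625 -.078 .2 -.067;python3 hang.py .625 -.078
```

```text
t 20.65 p [ 0.6251 -0.0678  0.2053] x [-0.997  0.074  0.038] y [ 0.073  0.997 -0.019] z [-0.039 -0.016 -0.999] f [ 1.2 -0.1 -2.7] g 0.183
rows to go: tool mm [ -0.8 -10.    5.4] twist -0.007
cup 927 x [0.0074 0.0359 0.0559] y [-0.0234 -0.009   0.0268] z 0.1206
strip 26 x [0.005  0.0071 0.0089] y [-0.0017  0.0051  0.0135] z 0.1363
leg 106 x [0.0277 0.0342 0.0462] y [-0.0471 -0.0004  0.0438] z 0.1836
roof 240 x [0.0091 0.0296 0.0447] y [-0.0482 -0.0008  0.0461] z 0.1935
```

```bash
python3 -m inch '[[-1,0,-6,3,-0.007],[-1,0,-3,2,0],[-1,0,0,0,0]]'>/dev/null; python3 -m inch '[[-1,0,0,1,0],[-1,0,0,0,0]]'|grep force; python3 rem.py .625 -.078 .2 -.067;python3 hang.py .625 -.078
```

```text
ft_force: [1.2, -1.1, 0.4]
t 21.32 p [ 0.6248 -0.0851  0.202 ] x [-0.997  0.073  0.032] y [ 0.073  0.997 -0.023] z [-0.034 -0.021 -0.999] f [ 1.2 -1.1  0.4] g 0.18
rows to go: tool mm [0.3 7.2 1.9] twist -0.006
cup 745 x [0.0083 0.0411 0.0563] y [-0.0406 -0.0241  0.0103] z 0.117
strip 33 x [0.0055 0.0076 0.0223] y [-0.0171 -0.01   -0.0021] z 0.1617
leg 54 x [0.0305 0.0449 0.046 ] y [-0.0207 -0.0138  0.0354] z 0.18
roof 291 x [0.0227 0.0309 0.0438] y [-0.0477 -0.0108  0.0462] z 0.1899
```

```bash
python3 -m inch '[[-1,0,1,1,0],[-1,0,0,0,0]]'|grep -E "force|pos"; python3 -m inch '[[0,0,0,0,0],[0,0,0,0,0],[0,0,0,0,0],[0,0,0,0,0],[0,0,0,0,0]]' >/dev/null; python3 rem.py .625 -.078 .2 -.067;  python3 -m inch '[[0,0,0,-25,0],[0,0,0,-30,0],[0,0,0,-25,0],[0,0,0,0,0]]'; python3 - <<'E'
from h import *
save(shot("scene"),"s4",(260,120,560,420),2)
E
```

```text
position: [0.6249, -0.0851, 0.2019]
ft_force: [0.8, -0.5, 1.0]
t 22.25 p [ 0.6237 -0.0831  0.1999] x [-0.997  0.072  0.036] y [ 0.071  0.997 -0.023] z [-0.037 -0.021 -0.999] f [-0.1 -0.8 -0.3] g 0.491
rows to go: tool mm [-0.9  5.2 -0.3] twist -0.005
time: 22.75
position: [0.6263, -0.0813, 0.2811]
tool_rot: [-0.111, -3.101, 0.034]
ft_force: [0.0, -0.8, 0.2]
grip_width: 0.502
```

View pics/s4.png

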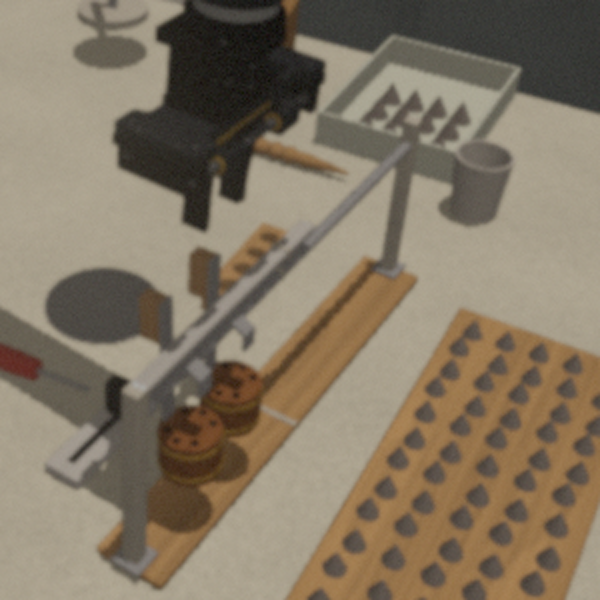

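Scene view: both burners hang on the rail at (235,395) and (190,440), both to the right of the white line (280,413). Now the discs.

```bash
python3 -m inch '[[1,40,0,0,0],[1,45,-20,10,0],[1,45,-25,20,0],[1,35,-25,30,0],[1,10,-10,20,0]]' >/dev/null;  python3 -m inch '[[1,0,0,0,0]]' >/dev/null; python3 rem.py .45 -.182 .1 -.067; cat > look.py <<'E'
from m import *
import sys
i=shot(sys.argv[1]); X=cloud(i)
discs(X,i["color"])
if len(sys.argv)>2: save(i,sys.argv[2])
E
python3 look.py top; python3 look.py wrist w5
```

```text
t 23.55 p [ 0.4316 -0.1501  0.1965] x [-0.996  0.071  0.053] y [ 0.069  0.997 -0.022] z [-0.055 -0.019 -0.998] f [-0.3  0.2  0.7] g 0.986
rows to go: tool mm [-25.7 -28.3  95.9] twist -0.004
blob [405. 117.] 965 mean [ 0.7827 -0.1496  0.0126] circ 0.7861 -0.1502 0.1005 hsv [ 15. 116. 167.]
blob [530. 160.] 351 mean [ 0.6793 -0.4341  0.0131] circ 0.6719 -0.424 0.0354 hsv [ 17.  16. 118.]
blob [396. 176.] 1347 mean [ 0.6394 -0.1272  0.0104] circ 0.6531 -0.1306 0.0867 hsv [ 15. 114.  99.]
blob [369. 217.] 200 mean [ 0.5422 -0.0654  0.0142] circ 0.5425 -0.066 0.023 hsv [ 19.  27. 184.]
blob [404. 216.] 286 mean [ 0.5462 -0.1445  0.0142] circ 0.5537 -0.141 0.0375 hsv [ 19.  27. 183.]
blob [508. 269.] 235 mean [ 0.4294 -0.3717  0.012 ] circ 0.4309 -0.3644 0.0255 hsv [ 15. 122. 138.]
blob [206.  76.] 2131 mean [ 0.2716 -0.2518  0.0108] circ 0.2702 -0.2525 0.0261 hsv [ 66. 164. 154.]
blob [371. 203.] 223 mean [ 0.4063 -0.0962  0.0163] circ 0.407 -0.096 0.0289 hsv [  1. 215. 109.]
blob [124. 241.] 1706 mean [ 0.4303 -0.3626  0.011 ] circ 0.4319 -0.3636 0.0266 hsv [ 17. 125. 181.]
blob [242. 248.] 1770 mean [ 0.4463 -0.2345  0.0109] circ 0.4473 -0.2349 0.0261 hsv [ 17. 127. 170.]
blob [387. 259.] 291 mean [ 0.4665 -0.0812  0.014 ] circ 0.4676 -0.0818 0.0292 hsv [ 18.  14. 167.]
blob [335. 332.] 1359 mean [ 0.5465 -0.1411  0.0131] circ 0.5471 -0.1407 0.0436 hsv [ 19.  20. 213.]
blob [404. 332.] 271 mean [ 0.552  -0.0644  0.013 ] circ 0.551 -0.0647 0.0144 hsv [ 19.  20. 211.]
```

View pics/w5.png

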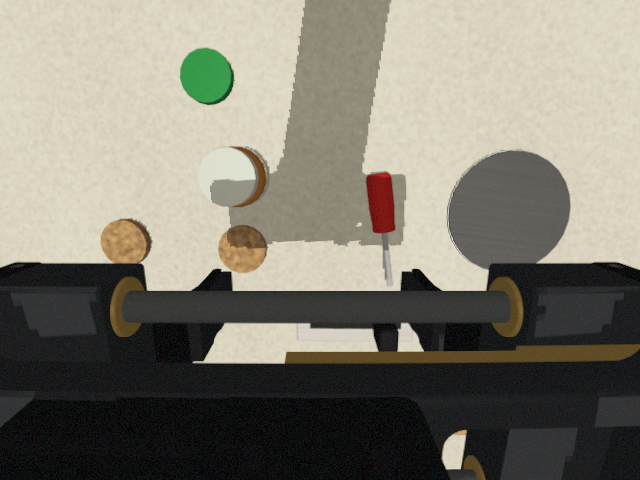

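The knock came: the near disc moved from (.450,-.183) to (.447,-.235), now at pixel (242,248), beside the jar (232,177). Disc (125,242) is unchanged; the plate is at (508,210) in the wrist view.

```bash
python3 -m inch '[[1,-5,-25,15,0.0],[1,-5,-30,15,0],[1,-4,-22,10,0],[1,0,-5,5,0],[1,0,0,0,0]]' >/dev/null; python3 rem.py .447 -.235 .003 -.067; python3 - <<'E'
from m import *
i=shot("wrist"); X=cloud(i); c=i["color"]; discs(X,c)
m=(X[...,2]>.05)&(X[...,2]<.07); P=X[m]; P=P[(P[:,0]<.5)&(P[:,1]<-.1)]; print("jar",len(P),cv2.minEnclosingCircle(P[:,:2].astype(np.float32)))
m=(c.max(-1)<110)&(abs(X[...,2]-.004)<.004)&(X[...,1]>-.05)&(X[...,0]<.51); l=cv2.connectedComponentsWithStats(m.astype(np.uint8)); k=1+np.argmax(l[2][1:,4]); P=X[l[1]==k]; print("plate",len(P),cv2.minEnclosingCircle(P[:,:2].astype(np.float32)))
E
```

```text
t 24.27 p [ 0.4489 -0.231   0.1566] x [-0.997  0.058  0.043] y [ 0.057  0.998 -0.024] z [-0.044 -0.022 -0.999] f [-1.   0.8 -0.7] g 1.0
rows to go: tool mm [ -5.   -0.3 153.6] twist 0.009
blob [283.  31.] 3048 mean [ 0.2718 -0.2521  0.0107] circ 0.2702 -0.2528 0.0266 hsv [ 66. 161. 154.]
blob [469. 184.] 511 mean [ 0.4076 -0.0962  0.0159] circ 0.4072 -0.0955 0.0294 hsv [  1. 215. 139.]
blob [179. 225.] 2312 mean [ 0.431  -0.3631  0.0109] circ 0.4314 -0.3642 0.026 hsv [ 17. 125. 179.]
blob [315. 234.] 2328 mean [ 0.4466 -0.2351  0.0109] circ 0.4473 -0.2353 0.026 hsv [ 16. 132. 111.]
blob [482. 247.] 383 mean [ 0.4665 -0.0819  0.0137] circ 0.4671 -0.0831 0.0295 hsv [ 18.  13. 173.]
blob [227. 333.] 418 mean [ 0.5423 -0.3299  0.0111] circ 0.5434 -0.3305 0.0186 hsv [ 17. 125. 179.]
blob [393. 331.] 726 mean [ 0.547  -0.1641  0.013 ] circ 0.5475 -0.1618 0.0242 hsv [ 19.  20. 211.]
blob [458. 438.] 228 mean [ 0.6768 -0.0954  0.0088] circ 0.6757 -0.0967 0.0131 hsv [ 17. 118. 136.]
jar 3912 ((0.37055981159210205, -0.228968545794487), 0.02658092975616455)
plate 9898 ((0.4279544949531555, 0.05013614147901535), 0.06518518924713135)
```

```bash
python3 -m inch '[[1,-2,-2,30,0],[1,-2,0,40,0],[1,-1,0,35,0],[1,0,0,10,0],[1,0,0,0,0]]' >/dev/null; python3 rem.py .447 -.2352 .004 -.06
```

```text
t 24.95 p [ 0.4553 -0.2304  0.0435] x [-0.998  0.048  0.033] y [ 0.048  0.999 -0.023] z [-0.035 -0.021 -0.999] f [ 0.5 -0.  -0.7] g 1.001
rows to go: tool mm [ 6.7 -4.3 39.8] twist 0.011
```

```bash
python3 -m inch '[[1,4,-3,15,0],[1,2,-2,12,0],[1,0,0,6,0],[1,0,0,0,0]]' >/dev/null; python3 rem.py .447 -.2352 .004 -.06
```

```text
t 25.45 p [ 0.4497 -0.2367  0.0115] x [-0.998  0.048  0.028] y [ 0.048  0.999 -0.024] z [-0.029 -0.022 -0.999] f [0.7 0.4 1.1] g 1.0
rows to go: tool mm [2.5 1.6 7.6] twist 0.012
```

```bash
python3 -m inch '[[1,2,1,4,0],[1,0,0,3,0],[1,0,0,0,0]]' >/dev/null; python3 rem.py .447 -.2352 .004 -.06; python3 -m inch '[[-1,0,0,0,0],[-1,0,0,0,0],[-1,0,0,0,0],[-1,0,0,0,0],[-1,0,0,0,0]]' 15 >/dev/null; python3 rem.py .447 -.2352 .004 -.06
```

```text
t 25.82 p [ 0.4479 -0.2358  0.0046] x [-0.998  0.048  0.027] y [ 0.047  0.999 -0.024] z [-0.029 -0.022 -0.999] f [-0.2 -0.2  0.1] g 0.996
rows to go: tool mm [0.9 0.6 0.6] twist 0.012
t 26.45 p [ 0.4484 -0.2359  0.005 ] x [-0.998  0.048  0.027] y [ 0.047  0.999 -0.024] z [-0.028 -0.023 -0.999] f [ 0.  -0.8  0.7] g 0.59
rows to go: tool mm [1.4 0.7 1. ] twist 0.012
```

```bash
python3 -m inch '[[-1,0,0,-25,0],[-1,0,0,-35,0],[-1,0,0,-20,0],[-1,0,0,0,0]]' >/dev/null; python3 -m inch '[[-1,0,30,0,0],[-1,0,40,0,0],[-1,0,40,0,0],[-1,0,40,0,0],[-1,0,40,0,0]]'; python3 rem.py .4285 .0508 .06 0
```

```text
time: 27.58
position: [0.4562, -0.0423, 0.0765]
tool_rot: [-0.087, -3.106, 0.037]
ft_force: [0.9, -0.0, -0.7]
grip_width: 0.586
t 27.57 p [ 0.4562 -0.0423  0.0765] x [-0.998  0.057  0.034] y [ 0.056  0.998 -0.025] z [-0.035 -0.023 -0.999] f [ 0.9 -0.  -0.7] g 0.586
rows to go: tool mm [32.3 91.8 15.3] twist -0.057
```

```bash
python3 -m inch '[[-1,10,28,0,0],[-1,10,28,0,0],[-1,9,18,5,0],[-1,1,5,5,0],[-1,0,0,0,0]]' >/dev/null;  python3 rem.py .4285 .0508 .01 -.06
```

```text
t 28.2 p [0.4257 0.043  0.0598] x [-0.998  0.05   0.042] y [ 0.049  0.998 -0.026] z [-0.043 -0.024 -0.999] f [-1.2 -0.5 -0.1] g 0.588
rows to go: tool mm [-4.4  9.3 49.4] twist 0.01
```

```bash
python3 -m inch '[[-1,-2,4,12,0],[-1,-2,3,14,0],[-1,-1,1,8,0],[-1,0,0,0,0]]' >/dev/null;  python3 rem.py .4285 .0508 .01 -.06
```

```text
t 28.7 p [0.4303 0.0479 0.0221] x [-0.998  0.054  0.043] y [ 0.053  0.998 -0.027] z [-0.044 -0.025 -0.999] f [-0.1 -0.1  0.2] g 0.59
rows to go: tool mm [ 1.4  3.1 12.1] twist 0.006
```

```bash
python3 -m inch '[[-1,1,2,5,0],[-1,0,1,4,0],[-1,0,0,2,0],[-1,0,0,0,0]]' >/dev/null;  python3 rem.py .4285 .0508 .01 -.06
```

```text
t 29.2 p [0.4294 0.0508 0.0109] x [-0.998  0.054  0.042] y [ 0.053  0.998 -0.027] z [-0.043 -0.025 -0.999] f [-0.4 -0.  -0.7] g 0.587
rows to go: tool mm [ 0.8 -0.   0.9] twist 0.005
```

```bash
python3 -m inch '[[-1,1,0,1,0],[0.6,0,0,0,0],[0.6,0,0,0,0],[0.6,0,0,0,0]]' >/dev/null;  python3 rem.py .4285 .0508 .01 -.06;  python3 -m inch '[[1,0,0,-15,0],[1,0,0,-35,0],[1,0,0,-40,0],[1,0,0,-10,0],[1,0,0,0,0]]' >/dev/null; cat > stk.py <<'E'
from m import *
import sys
st(); i=shot("wrist"); X=cloud(i); c=i["color"]; lo,hi=map(float,sys.argv[1:3]); sat=cv2.cvtColor(c,cv2.COLOR_RGB2HSV)[...,1]
m=(X[...,2]>lo)&(X[...,2]<hi)&(np.hypot(X[...,0]-.428,X[...,1]-.05)<.09)&(sat>60); P=X[m]; print("disc",len(P),P.mean(0),cv2.minEnclosingCircle(P[:,:2].astype(np.float32)))
m=(sat<60)&(c.max(-1)<120)&(abs(X[...,2]-.004)<.004)&(np.hypot(X[...,0]-.428,X[...,1]-.05)<.08); P=X[cv2.morphologyEx(m.astype(np.uint8),cv2.MORPH_OPEN,np.ones((5,5)))>0]; print("plate",len(P),cv2.minEnclosingCircle(P[:,:2].astype(np.float32)))
if len(sys.argv)>3: save(i,sys.argv[3])
E
python3 stk.py .01 .022
```

```text
t 29.7 p [0.4288 0.0509 0.0104] x [-0.998  0.055  0.04 ] y [ 0.053  0.998 -0.027] z [-0.042 -0.024 -0.999] f [-0.7  0.3  0.5] g 0.782
rows to go: tool mm [ 0.3 -0.1  0.4] twist 0.005
t 30.32 p [0.4334 0.0534 0.1162] x [-0.998  0.055  0.039] y [ 0.054  0.998 -0.026] z [-0.04  -0.024 -0.999] f [ 0.2 -0.5  0.6] g 1.002
disc 3154 [0.42607472 0.05152213 0.01487228] ((0.4267541170120239, 0.051324378699064255), 0.02596704103052616)
plate 13841 ((0.4269324243068695, 0.05252581834793091), 0.06540774554014206)
```

Disc 1 lies at (.4268,.0513) and the plate centre at (.4269,.0525), about 1 mm off. On to the disc at (.431,-.364).

```bash
python3 -m inch '[[1,0,-40,0,0],[1,0,-50,0,0],[1,0,-50,0,0],[1,0,-50,0,0],[1,0,-50,0,0]]' >/dev/null; python3 -m inch '[[1,0,-45,0,0],[1,0,-45,0,0],[1,0,-25,0,0],[1,0,0,0,0]]' >/dev/null; python3 rem.py .431 -.364 .1 -.06; python3 look.py wrist
```

```text
t 31.5 p [ 0.4059 -0.3097  0.1138] x [-0.997  0.052  0.06 ] y [ 0.05   0.998 -0.026] z [-0.061 -0.023 -0.998] f [-0.5 -0.4  1.4] g 1.0
rows to go: tool mm [-28.7 -52.6  13.5] twist 0.008
blob [387.  67.] 3846 mean [ 0.2717 -0.253   0.0107] circ 0.2706 -0.2525 0.0262 hsv [ 66. 161.  96.]
blob [588. 230.] 862 mean [ 0.3999 -0.0971  0.0142] circ 0.402 -0.0892 0.0262 hsv [  1. 216. 120.]
blob [257. 272.] 1968 mean [ 0.4238 -0.3619  0.0109] circ 0.4293 -0.3633 0.0257 hsv [ 16. 130. 121.]
blob [453. 461.] 251 mean [ 0.6148 -0.1953  0.0087] circ 0.6152 -0.1957 0.0106 hsv [ 17. 113. 193.]
```

```bash
python3 -m inch '[[1,-10,-20,5,0],[1,-10,-22,5,0],[1,-8,-8,10,0],[1,0,0,15,0],[1,0,0,0,0]]' >/dev/null; python3 rem.py .431 -.364 .004 -.06;python3 look.py wrist | tail -n 3; python3 look.py top
```

```text
t 32.17 p [ 0.4305 -0.3514  0.0723] x [-0.997  0.041  0.066] y [ 0.04   0.999 -0.016] z [-0.066 -0.014 -0.998] f [ 0.3 -0.2 -0. ] g 0.999
rows to go: tool mm [ -5.5 -11.4  68.3] twist 0.019
blob [465.  20.] 3145 mean [ 0.2812 -0.254   0.0105] circ 0.2715 -0.2528 0.0256 hsv [ 66. 170.  91.]
blob [461. 168.] 608 mean [ 0.3714 -0.2553  0.013 ] circ 0.371 -0.2432 0.0267 hsv [ 22.  35. 115.]
blob [299. 260.] 3956 mean [ 0.4293 -0.3638  0.0109] circ 0.4316 -0.3643 0.0261 hsv [ 16. 132. 111.]
blob [404. 117.] 974 mean [ 0.7827 -0.1483  0.0127] circ 0.7854 -0.1496 0.0998 hsv [ 15. 116. 156.]
blob [526. 162.] 470 mean [ 0.6746 -0.4257  0.0127] circ 0.6703 -0.4219 0.0367 hsv [ 17.  16. 112.]
blob [403. 176.] 1615 mean [ 0.6388 -0.1449  0.0107] circ 0.6495 -0.1418 0.0985 hsv [ 15. 114.  93.]
blob [394. 220.] 882 mean [ 0.537  -0.1217  0.0142] circ 0.539 -0.1177 0.0667 hsv [ 19.  27. 172.]
blob [492. 224.] 373 mean [ 0.5297 -0.3399  0.012 ] circ 0.5303 -0.3407 0.0263 hsv [ 15. 122. 130.]
blob [455. 341.] 413 mean [ 0.2712 -0.251   0.0122] circ 0.269 -0.2522 0.026 hsv [ 65. 131.  63.]
```

```bash
python3 -m inch '[[1,-2,-6,20,0],[1,-2,-5,20,0],[1,-1,-1,12,0],[1,0,0,3,0],[1,0,0,0,0]]' >/dev/null; python3 rem.py .4316 -.3643 .004 -.05
```

```text
t 32.9 p [ 0.4323 -0.3658  0.0149] x [-0.997  0.041  0.063] y [ 0.04   0.999 -0.017] z [-0.064 -0.015 -0.998] f [-0.2 -0.6 -0. ] g 0.999
rows to go: tool mm [ 0.1  1.7 10.9] twist 0.009
```

```bash
python3 -m inch '[[1,0,1,6,0],[1,-1,0,4,0],[1,0,0,0,0]]' >/dev/null; python3 rem.py .4316 -.3643 .004 -.05; python3 -m inch '[[-1,0,0,0,0],[-1,0,0,0,0],[-1,0,0,0,0],[-1,0,0,0,0],[-1,0,0,0,0]]' 15 >/dev/null; python3 rem.py .4316 -.3643 .004 -.06
```

```text
t 33.27 p [ 0.4336 -0.3651  0.0052] x [-0.997  0.041  0.061] y [ 0.04   0.999 -0.018] z [-0.062 -0.015 -0.998] f [0.2 0.3 0.7] g 1.001
rows to go: tool mm [1.9 0.7 1.3] twist 0.009
t 33.9 p [ 0.434  -0.3653  0.0058] x [-0.997  0.04   0.06 ] y [ 0.039  0.999 -0.018] z [-0.061 -0.016 -0.998] f [ 1.   0.2 -0.6] g 0.59
rows to go: tool mm [2.4 1.  1.9] twist 0.02
```

```bash
python3 -m inch '[[-1,0,0,-25,0],[-1,0,0,-35,0],[-1,0,0,-25,0],[-1,0,0,0,0]]' >/dev/null; python3 -m inch '[[-1,0,30,0,0],[-1,0,40,0,0],[-1,0,45,0,0],[-1,0,45,0,0],[-1,0,45,0,0]]'>/dev/null; python3 -m inch '[[-1,4,45,0,0],[-1,4,45,0,0],[-1,4,40,0,0],[-1,0,15,0,0],[-1,0,0,0,0]]'>/dev/null; python3 rem.py .429 .0515 .06 -.05
```

```text
t 35.65 p [ 0.4334 -0.0032  0.0753] x [-0.996  0.043  0.076] y [ 0.042  0.999 -0.019] z [-0.077 -0.016 -0.997] f [ 1.2 -0.2 -0.8] g 0.591
rows to go: tool mm [ 5.6 54.8 14.7] twist 0.007
```

```bash
t(){ python3 -c "
from h import *
s=ctrl.get_state(); M=R.from_rotvec(s['tool_rot']).as_matrix(); print(np.round(s['position'],4),np.round(M[:,2],4),np.round(s['joint_positions'],3))"; }
t; python3 -m inch '[[-1,0,15,0,0],[-1,0,15,0,0],[-1,0,15,0,0],[-1,0,5,0,0],[-1,0,0,0,0]]'>/dev/null; t
python3 -m inch '[[-1,10,0,0,0],[-1,10,0,0,0],[-1,10,0,0,0],[-1,0,0,0,0]]'>/dev/null; t
python3 -m inch '[[-1,-10,0,0,0],[-1,-10,0,0,0],[-1,-10,0,0,0],[-1,0,0,0,0]]'>/dev/null; t
python3 -m inch '[[-1,0,0,0,0],[-1,0,0,0,0],[-1,0,0,0,0],[-1,0,0,0,0],[-1,0,0,0,0]]'>/dev/null; t
python3 -m inch '[[-1,0,0,0,0.15],[-1,0,0,0,0.15],[-1,0,0,0,0]]'>/dev/null; t
python3 -m inch '[[-1,0,0,0,-0.15],[-1,0,0,0,-0.15],[-1,0,0,0,0]]'>/dev/null; t
```

```text
[ 0.4334 -0.0032  0.0753] [-0.0768 -0.0158 -0.9969] [-0.354  0.051  0.299  2.086 -0.004  1.085  1.476]
[0.4361 0.0469 0.0737] [-0.0773 -0.0166 -0.9969] [-0.411  0.067  0.249  2.072 -0.014  1.084  1.368]
[0.4034 0.0472 0.0761] [-0.0781 -0.0167 -0.9968] [-0.421 -0.007  0.238  2.14   0.004  1.088  1.336]
[0.437  0.0455 0.0739] [-0.0759 -0.0168 -0.997 ] [-0.411  0.067  0.252  2.072 -0.014  1.083  1.369]
[0.4362 0.0455 0.0736] [-0.0773 -0.0169 -0.9969] [-0.411  0.067  0.251  2.073 -0.014  1.084  1.369]
[0.4362 0.0455 0.0738] [-0.0769 -0.0168 -0.9969] [-0.422  0.066  0.263  2.073 -0.014  1.083  1.062]
[0.4361 0.0456 0.0739] [-0.0769 -0.0167 -0.9969] [-0.41   0.066  0.251  2.073 -0.014  1.084  1.378]
```

```bash
t(){ python3 -c "
from h import *
s=ctrl.get_state(); M=R.from_rotvec(s['tool_rot']).as_matrix(); print(np.round(s['position'],4),np.round(M[:,2],4),s['grip_width'])"; }
python3 -m inch '[[-1,-50,0,0,0],[-1,-50,0,0,0],[-1,0,0,0,0],[-1,0,0,0,0]]'>/dev/null; t
python3 -m inch '[[-1,12,0,0,0],[-1,12,0,0,0],[-1,12,0,0,0],[-1,12,0,0,0],[-1,12,0,0,0]]'>/dev/null; t
python3 -m inch '[[-1,12,0,0,0],[-1,12,0,0,0],[-1,12,0,0,0],[-1,0,0,0,0]]'>/dev/null; t
python3 -m inch '[[-1,0,0,-40,0],[-1,0,0,0,0],[-1,0,0,0,0]]'>/dev/null; t
python3 -m inch '[[-1,0,0,10,0],[-1,0,0,10,0],[-1,0,0,10,0],[-1,0,0,10,0],[-1,0,0,0,0]]'>/dev/null; t
```

```text
[0.5367 0.0416 0.065 ] [-0.0792 -0.0166 -0.9967] 0.5885425041053168
[0.4701 0.045  0.0709] [-0.0798 -0.0151 -0.9967] 0.5870625466931068
[0.4308 0.0469 0.0742] [-0.0794 -0.0146 -0.9967] 0.5832693283575021
[0.4344 0.0474 0.1145] [-0.0792 -0.015  -0.9967] 0.589018880405646
[0.4286 0.0461 0.0688] [-0.0849 -0.0168 -0.9962] 0.587698591377226
```

Tilt is harmless for the discs, because each one was gripped flat with nearly the same tilt. Carry on placing.

```bash
python3 -m inch '[[-1,-2,3,12,0],[-1,-1,2,12,0],[-1,0,0,8,0],[-1,0,0,0,0]]' >/dev/null;  python3 rem.py .429 .0515 .022 -.05
```

```text
t 41.77 p [0.4294 0.0509 0.0344] x [-0.995  0.044  0.084] y [ 0.043  0.999 -0.02 ] z [-0.085 -0.017 -0.996] f [ 0.7 -1.2  0.7] g 0.586
rows to go: tool mm [-0.6  0.8 12.3] twist 0.005
```

```bash
python3 -m inch '[[-1,0,0.5,5,0],[-1,-1,0,4,0],[-1,0,0,2,0],[-1,0,0,0,0]]' >/dev/null;  python3 rem.py .429 .0515 .022 -.05
```

```text
t 42.27 p [0.4302 0.0512 0.0231] x [-0.996  0.045  0.082] y [ 0.043  0.999 -0.02 ] z [-0.083 -0.016 -0.996] f [ 0.1  0.3 -0.4] g 0.59
rows to go: tool mm [1.1 0.2 1.2] twist 0.005
```

```bash
python3 -m inch '[[-1,1,0,1,0],[0.6,0,0,0,0],[0.6,0,0,0,0],[0.6,0,0,0,0]]' >/dev/null;  python3 rem.py .429 .0515 .022 -.05;  python3 -m inch '[[1,-1,0,-12,0],[1,-2,0,-30,0],[1,-3,0,-40,0],[1,0,0,-20,0],[1,0,0,0,0]]' >/dev/null; python3 stk.py .019 .034
```

```text
t 42.77 p [0.4295 0.0514 0.0226] x [-0.996  0.045  0.081] y [ 0.043  0.999 -0.02 ] z [-0.082 -0.016 -0.996] f [ 0.3  0.8 -0.5] g 0.775
rows to go: tool mm [0.4 0.1 0.7] twist 0.005
t 43.4 p [0.4452 0.0527 0.1298] x [-0.996  0.045  0.079] y [ 0.044  0.999 -0.019] z [-0.08  -0.016 -0.997] f [-0.6 -0.4  0.2] g 0.998
disc 3157 [0.42595162 0.0518861  0.02688616] ((0.4265623390674591, 0.051990460604429245), 0.02597843110561371)
plate 13498 ((0.4270994961261749, 0.05227286368608475), 0.06542050093412399)
```

```bash
python3 -m inch '[[1,-5,-35,0,0],[1,-8,-40,0,0],[1,-8,-45,0,0],[1,-8,-45,0,0],[1,-8,-45,0,0]]' >/dev/null; python3 -m inch '[[1,-10,-45,0,0],[1,-10,-45,0,0],[1,-10,-30,0,0],[1,0,-8,0,0],[1,0,0,0,0]]' >/dev/null; python3 rem.py .5295 -.3405 .1 -.05; python3 look.py wrist
```

```text
t 44.7 p [ 0.4909 -0.2949  0.1183] x [-0.994  0.04   0.099] y [ 0.039  0.999 -0.018] z [-0.1   -0.014 -0.995] f [0.9 0.9 0.4] g 0.999
rows to go: tool mm [-42.1 -43.7  15. ] twist 0.009
blob [573. 168.] 1819 mean [ 0.4309 -0.0909  0.0143] circ 0.4365 -0.0852 0.0602 hsv [  2. 208. 144.]
blob [372. 124.] 193 mean [ 0.3908 -0.249   0.0132] circ 0.3871 -0.246 0.0188 hsv [ 22.  36. 114.]
blob [267. 281.] 981 mean [ 0.5139 -0.3393  0.0108] circ 0.5208 -0.3399 0.0243 hsv [ 16. 131. 118.]
blob [470. 283.] 532 mean [ 0.521  -0.1701  0.012 ] circ 0.5224 -0.1679 0.0163 hsv [ 19.  20. 212.]
blob [456. 441.] 342 mean [ 0.6704 -0.1758  0.0089] circ 0.6691 -0.1769 0.0136 hsv [ 17. 116. 188.]
```

```bash
python3 -m inch '[[1,-12,-14,0,0],[1,-14,-14,5,0],[1,-10,-10,5,0],[1,-5,-5,10,0],[1,0,0,0,0]]' >/dev/null; python3 rem.py .5295 -.3405 .004 -.05; python3 look.py wrist|grep "hsv \[ 1[67]"; python3 look.py top|grep "hsv \[ 15"
```

```text
t 45.38 p [ 0.5301 -0.3315  0.093 ] x [-0.995  0.03   0.1  ] y [ 0.029  1.    -0.011] z [-0.101 -0.008 -0.995] f [ 0.1 -0.2 -0.9] g 1.0
rows to go: tool mm [-8.6 -8.  88.7] twist 0.02
blob [305. 257.] 3572 mean [ 0.5286 -0.3403  0.0109] circ 0.5291 -0.3404 0.026 hsv [ 16. 132. 112.]
blob [405. 117.] 969 mean [ 0.7825 -0.1501  0.0125] circ 0.7847 -0.1502 0.1006 hsv [ 15. 116. 165.]
blob [403. 177.] 1641 mean [ 0.6387 -0.145   0.0107] circ 0.6512 -0.1437 0.0974 hsv [ 15. 113.  99.]
```

```bash
python3 -m inch '[[1,-2,-4,20,0],[1,-3,-3,22,0],[1,-3,0,18,0],[1,0,0,8,0],[1,0,0,0,0]]' >/dev/null; python3 rem.py .5291 -.3404 .005 -.05
```

```text
t 46.1 p [ 0.5303 -0.339   0.0198] x [-0.994  0.03   0.101] y [ 0.029  1.    -0.01 ] z [-0.101 -0.007 -0.995] f [-0.3  0.2 -0.2] g 1.001
rows to go: tool mm [-0.4 -1.3 14.9] twist 0.02
```

```bash
python3 -m inch '[[1,0,-1,7,0],[1,-1,0,5,0],[1,0,0,2,0],[1,0,0,0,0]]' >/dev/null; python3 rem.py .5291 -.3404 .005 -.05; python3 -m inch '[[-1,0,0,0,0],[-1,0,0,0,0],[-1,0,0,0,0],[-1,0,0,0,0],[-1,0,0,0,0]]' 15 >/dev/null; python3 rem.py .5291 -.3404 .005 -.06
```

```text
t 46.6 p [ 0.531  -0.3407  0.0064] x [-0.995  0.03   0.098] y [ 0.029  1.    -0.011] z [-0.098 -0.008 -0.995] f [-0.1  0.1 -0.2] g 0.998
rows to go: tool mm [1.7 0.3 1.5] twist 0.02
t 47.23 p [ 0.5315 -0.3409  0.0071] x [-0.995  0.03   0.097] y [ 0.029  1.    -0.011] z [-0.097 -0.008 -0.995] f [0.5 1.5 0.8] g 0.586
rows to go: tool mm [2.2 0.5 2.3] twist 0.03
```

```bash
python3 -m inch '[[-1,-2,0,-20,0],[-1,-2,0,-30,0],[-1,-2,0,-30,0],[-1,0,0,-10,0],[-1,0,0,0,0]]' >/dev/null; python3 -m inch '[[-1,8,25,0,0],[-1,10,35,0,0],[-1,10,38,0,0],[-1,10,38,0,0],[-1,10,38,0,0]]'>/dev/null; python3 -m inch '[[-1,10,38,0,0],[-1,10,38,0,0],[-1,8,38,0,0],[-1,8,20,0,0],[-1,0,0,0,0]]'>/dev/null; python3 rem.py .429 .0518 .075 -.05
```

```text
t 49.1 p [ 0.462  -0.0205  0.0967] x [-0.993  0.032  0.112] y [ 0.03   0.999 -0.013] z [-0.113 -0.009 -0.994] f [ 0.5 -0.4 -0.2] g 0.583
rows to go: tool mm [32.6 71.6 24.6] twist 0.018
```

```bash
python3 -m inch '[[-1,8,20,4,0],[-1,9,22,4,0],[-1,8,18,5,0],[-1,4,8,5,0],[-1,0,0,0,0]]' >/dev/null; python3 rem.py .429 .0518 .035 -.05
```

```text
t 49.73 p [0.4328 0.0427 0.0784] x [-0.993  0.04   0.114] y [ 0.039  0.999 -0.017] z [-0.115 -0.013 -0.993] f [-0.2 -0.1 -0.2] g 0.584
rows to go: tool mm [-0.8  9.7 43.4] twist 0.009
```

```bash
python3 -m inch '[[-1,0,4,10,0],[-1,0,4,10,0],[-1,0,1,8,0],[-1,0,0,3,0],[-1,0,0,0,0]]' >/dev/null;  python3 rem.py .429 .0518 .035 -.05
```

```text
t 50.35 p [0.4301 0.0492 0.0448] x [-0.992  0.044  0.115] y [ 0.042  0.999 -0.019] z [-0.115 -0.014 -0.993] f [-0.2  0.8 -0.3] g 0.585
rows to go: tool mm [0.  2.7 9.8] twist 0.006
```

```bash
python3 -m inch '[[-1,0,2,4,0],[-1,0,1,3,0],[-1,0,0,2,0],[-1,0,0,0,0]]' >/dev/null;  python3 rem.py .429 .0518 .035 -.05
```

```text
t 50.85 p [0.4297 0.0524 0.0357] x [-0.993  0.044  0.113] y [ 0.042  0.999 -0.019] z [-0.114 -0.014 -0.993] f [0.5 0.5 0.3] g 0.584
rows to go: tool mm [ 0.6 -0.6  0.8] twist 0.006
```

```bash
python3 -m inch '[[-1,0.5,-0.5,0.7,0],[0.6,0,0,0,0],[0.6,0,0,0,0],[0.6,0,0,0,0]]' >/dev/null;  python3 rem.py .429 .0518 .035 -.05;  python3 -m inch '[[1,-1,0,-10,0],[1,-3,0,-25,0],[1,-4,0,-35,0],[1,0,0,-20,0],[1,0,0,0,0]]' >/dev/null; python3 stk.py .031 .046 w6; python3 look.py top|grep "hsv \[ 15"
```

```text
t 51.35 p [0.4294 0.0519 0.0354] x [-0.993  0.044  0.113] y [ 0.042  0.999 -0.018] z [-0.113 -0.013 -0.993] f [0.7 0.  0.1] g 0.778
rows to go: tool mm [ 0.3 -0.1  0.5] twist 0.006
t 51.98 p [0.4489 0.0526 0.1289] x [-0.993  0.044  0.111] y [ 0.043  0.999 -0.018] z [-0.112 -0.013 -0.994] f [0.6 0.7 0.8] g 0.994
disc 3470 [0.42659051 0.05240916 0.0388978 ] ((0.42696261405944824, 0.05231894552707672), 0.02598857507109642)
plate 13190 ((0.4268648028373718, 0.05224839225411415), 0.06549365073442459)
blob [404. 117.] 943 mean [ 0.7828 -0.1487  0.0125] circ 0.7874 -0.1499 0.1 hsv [ 15. 116. 159.]
blob [403. 176.] 1650 mean [ 0.6389 -0.1433  0.0106] circ 0.6479 -0.1415 0.0991 hsv [ 15. 114.  94.]
```

View pics/w6.png

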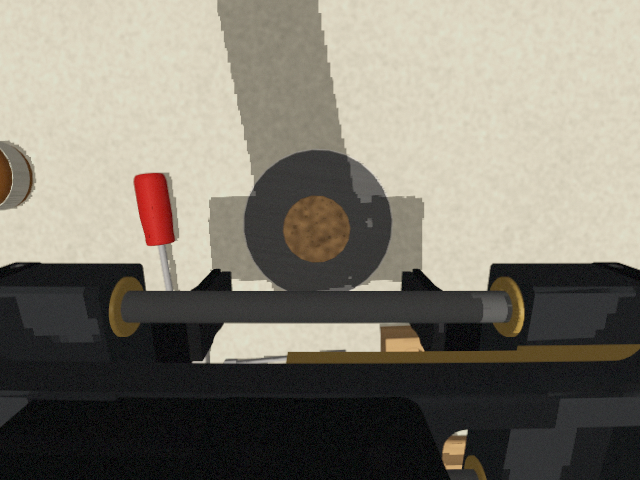

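Wrist view: one stack (317,229) on the plate (318,222), centred within 1 mm and flat at z = 39 mm. No brown disc is left elsewhere. Check the burners, then go to the lock.

```bash
python3 - <<'E'
from h import *
i=shot("scene"); save(i,"s7",(270,220,430,380),4); X=cloud(i); P=X.reshape(-1,3); xa=np.array([np.cos(-.067),np.sin(-.067)]); ya=np.array([-xa[1],xa[0]])
F=np.c_[(P[:,:2]-[.6582,.0228])@xa,(P[:,:2]-[.6582,.0228])@ya,P[:,2]]
for n,lo,hi,a,b in(("cup",.068,.118,-.045,.045),("grip",.214,.245,-.06,-.012)):
    Q=F[(F[:,2]>lo)&(F[:,2]<hi)&(F[:,0]>a)&(F[:,0]<b)&(F[:,1]<.2)&(F[:,1]>-.235)]
    h,e=np.histogram(Q[:,1],np.arange(-.24,.2,.01)); print(n,[(round(x,2),int(k)) for x,k in zip(e,h) if k>2], "z",Q[:,2].max(),"x",Q[:,0].min(),Q[:,0].max())
E
python3 -m inch '[[-1,-10,-20,0,0],[-1,-12,-25,0,0],[-1,-15,-25,0,0],[-1,-12,-15,0,0],[-1,0,0,0,0]]' >/dev/null; python3 rem.py .522 -.043 .038 -.05
```

```text
cup [(np.float64(-0.21), 387), (np.float64(-0.2), 254), (np.float64(-0.19), 200), (np.float64(-0.18), 162), (np.float64(-0.17), 107), (np.float64(-0.16), 39), (np.float64(-0.15), 5), (np.float64(-0.14), 259), (np.float64(-0.13), 184), (np.float64(-0.12), 152), (np.float64(-0.11), 133), (np.float64(-0.1), 92), (np.float64(-0.09), 20)] z 0.11796104426495324 x -0.018729225111988598 0.037712525314997476
grip [(np.float64(-0.19), 216), (np.float64(-0.18), 68), (np.float64(-0.13), 35), (np.float64(-0.12), 180), (np.float64(-0.11), 50)] z 0.2417562401567471 x -0.04197658950867979 -0.01570483474532586
t 52.75 p [ 0.4881 -0.0368  0.1164] x [-0.991  0.043  0.127] y [ 0.04   0.999 -0.022] z [-0.127 -0.016 -0.992] f [ 0.   0.3 -0.3] g 0.519
rows to go: tool mm [-43.8  -3.2  73.5] twist 0.007
```

View pics/s7.png

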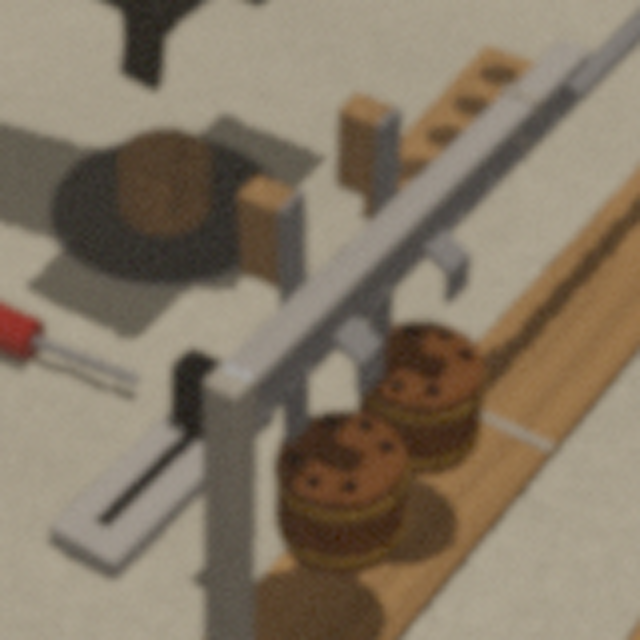

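Scene crop: both burners hang level on the rail (cups (340,490) and (425,395)), right of the white line (515,430). The stack is neat on the plate. Now the lock slide, black grip at (192,388).

```bash
python3 -m inch '[[-1,-10,0,10,0],[-1,-12,-1,14,0],[-1,-8,0,12,0],[-1,-5,0,5,0],[-1,0,0,0,0]]' >/dev/null; python3 rem.py .520 -.045 .038 -.05; python3 look.py top | grep "hsv \[ 1[89]"; python3 - <<'E'
from h import *
i=shot("top"); X=cloud(i); Y=X[195:240,350:435].reshape(-1,3); G=Y[(Y[:,2]>.046)&(Y[:,2]<.058)&(Y[:,0]>.52)]; print("lock",len(G),G.mean(0),G.min(0),G.max(0))
E
```

```text
t 53.38 p [ 0.5164 -0.0357  0.0661] x [-0.991  0.038  0.132] y [ 0.035  0.999 -0.02 ] z [-0.132 -0.015 -0.991] f [-0.1 -0.2  0.5] g 0.017
rows to go: tool mm [-7.6 -8.6 27.5] twist 0.012
blob [526. 162.] 477 mean [ 0.6744 -0.4251  0.0127] circ 0.6701 -0.4217 0.0369 hsv [ 18.  16. 115.]
blob [414. 221.] 259 mean [ 0.5342 -0.1663  0.0142] circ 0.5352 -0.1647 0.0255 hsv [ 19.  27. 176.]<stdin>:2: RuntimeWarning: Mean of empty slice.
  ret = um.true_divide(
Traceback (most recent call last):
ValueError: zero-size array to reduction operation minimum which has no identity
```

```bash
python3 -m inch '[[-1,-3,-2,10,0],[-1,-3,-2,10,0],[-1,-1,0,7,0],[-1,0,0,0,0]]' >/dev/null; python3 rem.py .520 -.134 .038 -.05; python3 -m inch '[[-1,0,-6,0,0],[-1,0,-6,0,0],[-1,0,-6,0,0],[-1,0,-6,0,0],[-1,0,-6,0,0]]' >/dev/null; python3 rem.py .520 -.134 .038 -.05
```

```text
t 53.98 p [ 0.5201 -0.041   0.038 ] x [-0.991  0.038  0.13 ] y [ 0.036  0.999 -0.019] z [-0.13  -0.014 -0.991] f [-0.8  0.6  0.3] g 0.008
rows to go: tool mm [ -3.5 -93.    1.3] twist 0.011
t 54.6 p [ 0.5194 -0.0726  0.0393] x [-0.991  0.038  0.129] y [ 0.036  0.999 -0.018] z [-0.129 -0.014 -0.992] f [ 0.5  1.7 -0.1] g 0.007
rows to go: tool mm [ -3.1 -61.3   2. ] twist 0.011
```

```bash
python3 -m inch '[[-1,0,-9,0,0],[-1,-1,-9,0,0],[-1,0,-9,1,0],[-1,0,-9,0,0],[-1,0,-9,0,0]]' >/dev/null; python3 rem.py .520 -.134 .038 -.05; python3 -m inch '[[-1,0,-5,0,0],[-1,0,-5,0,0],[-1,0,-5,0,0],[-1,0,-5,0,0]]' >/dev/null; python3 rem.py .520 -.134 .038 -.05
```

```text
t 55.23 p [ 0.5176 -0.1192  0.0385] x [-0.991  0.037  0.131] y [ 0.035  0.999 -0.017] z [-0.131 -0.012 -0.991] f [-0.5  1.6 -0.8] g 0.003
rows to go: tool mm [ -3.  -14.6   0.4] twist 0.012
t 55.73 p [ 0.5162 -0.1387  0.0386] x [-0.99   0.037  0.133] y [ 0.036  0.999 -0.013] z [-0.133 -0.008 -0.991] f [-1.7  9.4  1.9] g 0.007
rows to go: tool mm [-3.6  4.9  0. ] twist 0.012
```

```bash
python3 -m inch '[[-1,0,-4,0,0],[-1,0,-3,0,0]]' >/dev/null; python3 rem.py .520 -.134 .038 -.05; python3 -m inch '[[-1,2,6,0,0],[-1,2,8,0,0],[-1,5,8,-15,0],[-1,10,10,-25,0],[-1,10,0,-25,0]]' >/dev/null;  python3 -m inch '[[-1,40,40,-20,0],[-1,20,50,-20,0],[-1,0,50,0,0],[-1,0,50,0,0],[-1,0,0,0,0]]' >/dev/null; python3 -m inch '[[-1,0,50,0,0],[-1,0,50,0,0],[-1,0,50,0,0],[-1,0,0,0,0]]' >/dev/null; python3 rem.py .42 .25 .15 -.05; python3 - <<'E'
from m import *
i=shot("top"); save(i,"t8"); X=cloud(i); Y=X[195:245,350:435].reshape(-1,3); G=Y[(Y[:,2]>.046)&(Y[:,2]<.058)&(Y[:,0]>.52)]; print("lock",len(G),G.mean(0),G.min(0),G.max(0),"expect .5357 -.1594")
sat=cv2.cvtColor(i["color"],cv2.COLOR_RGB2HSV)[...,1]
m=(X[...,2]>.031)&(X[...,2]<.05)&(np.hypot(X[...,0]-.427,X[...,1]-.052)<.06); P=X[m]; print("stack",len(P),P.mean(0),cv2.minEnclosingCircle(P[:,:2].astype(np.float32)))
save(shot("scene"),"s8",(100,80,560,440),1.7)
E
```

```text
t 55.98 p [ 0.5162 -0.1385  0.0387] x [-0.99   0.033  0.135] y [ 0.033  0.999 -0.003] z [-0.135  0.002 -0.991] f [-1.8  6.5  2. ] g 0.005
rows to go: tool mm [-3.7  4.6  0.2] twist 0.017
t 57.73 p [0.4591 0.2409 0.1697] x [-0.993  0.043  0.11 ] y [ 0.042  0.999 -0.006] z [-0.11  -0.001 -0.994] f [ 0.3 -1.1  0.6] g 0.008
rows to go: tool mm [37.1  7.6 23.8] twist 0.007
lock 123 [ 0.53467058 -0.15700543  0.05360803] [ 0.52173653 -0.16715492  0.0461638 ] [ 0.54996739 -0.14723439  0.05782404] expect .5357 -.1594
stack 453 [0.42639022 0.05268113 0.04012807] ((0.42671993374824524, 0.0526362806558609), 0.02594282664358616)
```

View pics/t8.png

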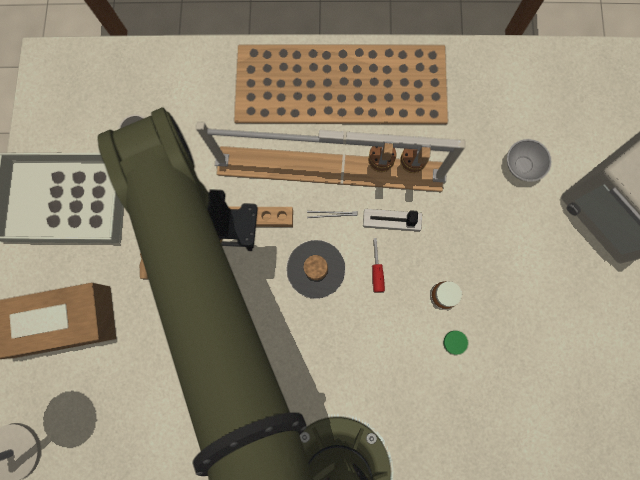

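View pics/s8.png

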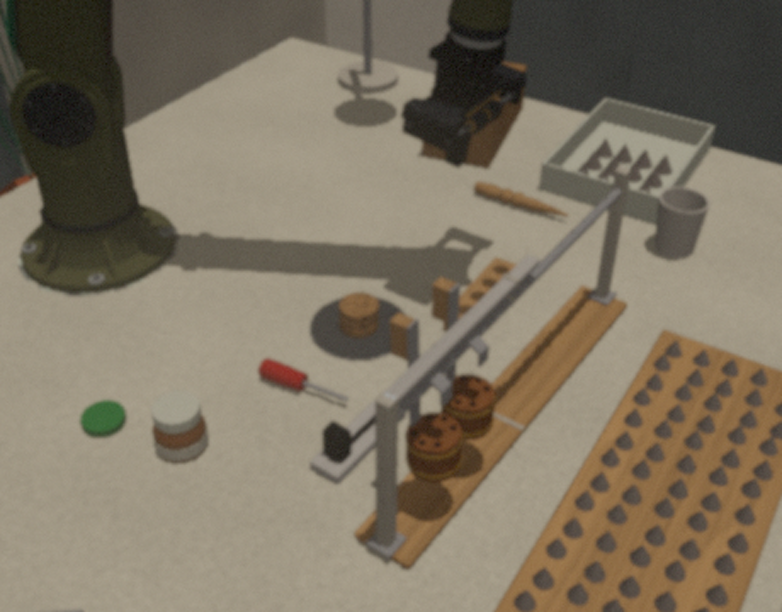

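Both final views agree. The stack is at (315,267) on the plate, the burners at (381,157) and (414,157) are right of the mark, and the lock grip (412,218) is at the right end of its slot. The bystanders are in place and the robot is clear.

```bash
python3 -c "
from bench import ctrl
print(ctrl.close_job(), ctrl.get_state()['time'])"
```

```text
the job is handed in; nothing more can be done
the job is handed in; nothing more can be done
```

The job is done and handed in at about 58 s of the 210 s allowed. There were two burners and three brown discs on the table.

- **Burners:** Both hang on the rail under the guard bar, with cup centres at about y = -0.18 and -0.11 m in the frame. The whole of each is past the mark at -0.03 m. My first grasp was 10–15 mm off and may have nudged that burner sideways, but it stayed upright and was gripped properly.
- **Discs:** One disc was knocked about 5 cm aside during the run, so I found it again before picking it up. The last check put the top of the stack flat, about 40 mm above the table and within about 1 mm of the plate's centre.
- **Lock slide:** I pushed it last. It stopped dead when I pushed twice more with 6–9 N, against about 1.5 N of friction. The final image puts the grip 39 mm from the track's centre, where 40 mm is expected. My estimate from the frame pose was about 2 mm further along; I put that down to measurement error.

The tool slowly tilted, by up to about 0.13 rad, and I could not correct it. It had no visible effect on the result. In the last pictures the other things looked unmoved, though the arm hid part of the left side in the top view.

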